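Crank out the measuring carriage and unload the plates

TASK

The plates in the measuring station are finished: swing the red folding handle fully upright and crank the carriage clockwise all the way out from under the hood. Slide every plate up out of the carriage and stand each one upright in its own slot of the wooden rack, and fold the red handle back down flat; leave the carriage fully out and the other things on the bench where they are.

Things in the scene. Friction and masses are not known exactly. Their poses are not given: they have to be found in the camera images.
- crank (a joint): crank arm on the vertical shaft of the gearbox at the station's left end (seen from the robot): angle in rad, 0 at the start (carriage in), grows clockwise seen from above, stop at 15.71 (two and a half turns, carriage fully out). Stiff: about 2 to 3 N at the handle; it stays where it is left and cannot be driven back from the carriage.
- handle_fold (a joint): fold angle of the red handle in rad: 0 = folded flat along the crank arm towards the shaft, 1.57 = standing upright (stop). Stays at any angle; takes about 2 N at the handle. Starts folded, between 0 and 0.2.
- carriage (a joint): travel of the carriage in m: 0 = under the hood, 0.12 = fully out (towards the station's -x, which faces the robot). Driven only by the crank: 48 mm a turn.
- crank_axis (a point): point on the crank's vertical shaft axis, at the height of the handle's fold hinge (88 mm above the table). The steel arm is 20 mm wide and its top lies 18 mm below this point; the hub nut's top 17 mm below it.
- handle_hinge (a point): fold hinge of the red handle, at the outer end of the crank arm, 55 mm from the shaft axis and 88 mm above the table; the hinge axis is level and at right angles to the arm. Two steel cheeks, 24 mm over all, reach from 8 mm short of it to 8 mm beyond it.
- handle_mid (a point): point on the axis of the red handle, 42 mm from the hinge. The handle is a round sleeve, diameter 16 mm, that spins freely on its pin; it starts 12 mm and ends 70 mm from the hinge. Folded it lies level, across the shaft axis and 15 mm past it; swung out it stands vertically above the hinge.
- station: teal measuring station, fixed; origin at the centre of its underside, x away from the robot, y to the left. Bed 240 x 212 x 22 mm; a white-topped hood, top 132 mm above the table, covers x = 20 to 110 mm over the whole width. Gearbox 50 mm high at x = -80 to -10, y = 105 to 180 mm, its round boss 62 mm high.
- carriage_mid (a point): centre of the carriage, on its deck (40 mm above the table). Four slots for plates at y = -66, -22, 22, 66 mm from it, running along x; rib tops 24 mm above the deck. Under the hood at the start; fully out it lies 80 mm clear of the hood's front edge.
- rack: loose wooden receiving rack, 90 x 186 mm, 0.55 to 1 kg; origin at the centre of its underside. Four slots at y = -66, -22, 22, 66 mm, each 13 mm wide along y, between 10 mm high end lips 68 mm apart in x; slot floor 10 mm and rib tops 44 mm above the underside. A plate stands upright in a slot, its wide side along the rack's x.
- plate0_center (a point): centre of a yellow metal plate, 60 mm wide (its x), 8 mm thick (its y), 70 mm high (its z), 60 to 130 g, that stands on edge in a carriage slot 12 mm wide and 24 mm deep; its upper 46 mm stand free. May be absent (None).
- plate1_center (a point): centre of a yellow metal plate, 60 mm wide (its x), 8 mm thick (its y), 70 mm high (its z), 60 to 130 g, that stands on edge in a carriage slot 12 mm wide and 24 mm deep; its upper 46 mm stand free. May be absent (None).
- plate2_center (a point): centre of a yellow metal plate, 60 mm wide (its x), 8 mm thick (its y), 70 mm high (its z), 60 to 130 g, that stands on edge in a carriage slot 12 mm wide and 24 mm deep; its upper 46 mm stand free. May be absent (None).
- plate3_center (a point): centre of a yellow metal plate, 60 mm wide (its x), 8 mm thick (its y), 70 mm high (its z), 60 to 130 g, that stands on edge in a carriage slot 12 mm wide and 24 mm deep; its upper 46 mm stand free. May be absent (None).
- cyl_square_center (a point): bystander: centre of a standing steel cylinder, 56 mm diameter, 104 mm high
- micrometer: bystander: a blue-framed micrometer lying beyond the crank, far left, 120 x 62 x 12 mm; origin at the frame's underside
- gauge_case: bystander: dark open wooden case 100 x 160 x 35 mm; origin at the centre of its underside
Not all that is in view belongs to the job. Of the things shaped like the rack, the wooden one is meant.

How it is judged:
By the outcome, as a careful person would: the job done as asked, in the order asked, and still so for the second after the job is handed in, with the robot touching nothing.
Of plate0, plate1, plate2, plate3 only 3 to 4 are there at a start; the rules pass over those that are not, and their reading is None.
At some moment in a run one of rack may be knocked a few centimetres aside while the robot is not near it.
It also fails if it takes over 210 s, if anything falls off the work surface, if the arm or the gripper's body presses on something with over 40 N, if the wrist force passes 120 N, or if a joint passes its speed limit or range.

ROBOT

A 6-joint arm with a two-finger parallel gripper is mounted at the origin on the work surface. World frame = base frame: x ahead of the robot, y to its left, z up, the work surface at z = 0. Lengths are in m, angles in rad, forces in N, time in s.
With the tool pointing down it reaches from about 0.25 to 0.8 m from the base axis. Payload 8.5 kg.
Tool frame: the origin (TCP) lies midway between the tips of the shut fingers; the grasp point (between the pads) lies 19 mm behind it (env.grasp_offset is the distance from the TCP to the grasp point, in m); z points along the fingers, y is the line along which they close (so a half turn about z gives the same grasp; the last joint's range is limited). The gripper opens to 85 mm and grips with 20 to 120 N. Pads are 22 mm wide; open, the fingers measure 114 mm over their backs; the gripper's body (76 mm by 85 mm) begins 54 mm behind the grasp point. The pads swing forward as they close: fully open they stand 13 mm farther back than shut.
Start: joints at [1.278, 0.238, -0.013, 1.319, 0, 1.571], TCP at [0.152, 0.503, 0.231] pointing down, gripper open.
Joint ranges: [-2.66, 2.66], [-1.03, 1.9], [-1.14, 1.46], [-1.82, 2.27], [-1.45, 1.34], [-3.14, 3.14]. Speed limits (rad/s): [2.22, 2.22, 2.79, 3.14, 3.14, 3.14].

INTERFACE

Orientations are given as a unit quaternion [w, x, y, z].
In Python, from station import get_state, read_camera, calibration, env, find_in, masks_of gives the robot as it stands.
- The arm moves only by the tool move_arm, never from a script. Its argument "targets" is a list of rows, each a list of 2 entries, a list of its own where there are three numbers: the shift along the world's x, y, z as a fraction of full scale, then the turn, a rotation vector about the world's x, y, z as a fraction of full scale. In form: [[[dx, dy, dz], [wx, wy, wz]], ...]. A call has 1 to 5 rows; each row is the pose to reach, as a shift and turn from the pose commanded when the call began; what a row does not reach only later rows make up. Full scale, the value 1, is 0.5 m for a shift and 90 degrees for a turn. A row lasts 1/12 s, in which the tool goes at most 41.7 mm and 7.16 degrees, less where a joint would pass 70% of its speed; a pose out of reach is approached as far as the arm can. A call with a number of a shift or a turn outside -1 to 1 is refused whole. A call with a gripper value outside its range is refused whole. "hand" is the closure, from 0 (fully open) to 1 (shut), set as the call begins (left out, the last holds). The fingers move at their own pace and stop on an object; "force" is the grip in N (left out, the last holds). Time passes only in rows, so rows that repeat a pose let the fingers close. It gives the time, the measured TCP pose, the force, the opening and the grip force at its end, in the units of the state.
- get_state(): the state, without advancing time (a new reading comes with each control period).
- read_camera(name): name is "scene" or "top" or "wrist"; returns (picture, depth): 480x640x3 uint8, red, green, blue; 480x640 float32, m along the optical axis (not along the pixel's ray), 0 where there is no reading.
- calibration(name): a dict with "fov_y" (degrees; the focal length in pixels is half the picture's height over the tangent of half this angle, whatever the lens; pixels are square), "cx", "cy" (the principal point, pixels), "view" (4x4, takes a point from world to camera coordinates). Camera axes: x right, y down, z forward; pixel columns grow to the right and rows downward; lengths in m; the calibration is good to about 2 mm. A picture is of the moment at which its call begins: read the wrist's pose just before it. calibration takes no time and is no camera call; for the wrist camera it gives the pose at the moment of the call.
- env.finish_job(): hands the job in; it is judged then, once.
Trained networks look in the newest picture that a camera, given by its name, has taken for a name from the list of things; names that differ only in an ending like _2 or _b are one class to them, and where a whole thing is asked for, a point or a joint stands for the part that bears it (a point fixed in the world has none). Each returns a list of dicts, best first, with "confidence" (0 to 1); they miss things now and then, are a little off and sometimes report something else, mostly with a low value. They report only what shows in the picture. A call takes as long as a camera call. They do not tell look-alikes from the thing itself.
- find_in(thing, camera): "xyz" ([x, y, z] in m, in world coordinates, good to about 4 mm: the middle of the surface that is visible of it).
- masks_of(thing, camera): "pixels" (480x640 bool, what is visible of it).
The state is a dict: "time_s": time; "joint_positions": joint angles; "qd": joint speeds; "joint_torque": joint torques, N m; "tcp_pos": TCP position; "tcp_rot": TCP orientation; "force": force on the tool from outside, world axes, zero at the start; "moment": the same for the moment, N m; "finger_gap": finger opening in m; "grasp_force": force on a finger pad.
Only numpy, scipy, OpenCV 4.12 (cv2) and the standard library are available. Lean on these libraries where they do the work, as an engineer would, in place of code of your own. Each camera call takes 0.05 s, during which the arm holds its last target. There are 200 camera calls.

## Working session

There is one attempt and no reset: what is moved stays moved. The work goes in short steps, Python scripts to look and compute and a tool call to move; the robot and the scene stay as the last step left them, time stands still between calls to the robot, and variables do not carry over. Pictures are saved under pics/ and viewed, at most 14 in all, crops included, and the job is handed in when it is done.

Besides the shell and the picture viewer there is one more tool, called after "Emit:" as a command line: name --argument value ..., lists and objects as JSON in quotes. move_arm: Moves the arm, as the interface text tells. Its arguments: {"type":"object","properties":{"targets":{"type":"array","items":{"type":"array"}},"hand":{"type":"number"},"force":{"type":"number"}},"required":["targets"]}

```bash
ls; mkdir -p pics
cat > h.py <<'E'
import numpy as np, cv2
from station import get_state, read_camera, calibration, env, find_in, masks_of
def K(n):
    c=calibration(n); f=240/np.tan(np.radians(c["fov_y"])/2); return f,c["cx"],c["cy"],np.array(c["view"])
def unproj(n,depth,mask):
    f,cx,cy,V=K(n); v,u=np.nonzero(mask&(depth>0)); d=depth[v,u]
    P=np.c_[(u-cx)/f*d,(v-cy)/f*d,d,np.ones(len(d))]; return (P@np.linalg.inv(V).T)[:,:3]
def proj(n,p):
    f,cx,cy,V=K(n); q=V@np.r_[p,1]; return q[0]/q[2]*f+cx,q[1]/q[2]*f+cy
def save(n,name):
    im,d=read_camera(n); cv2.imwrite(f"pics/{name}.png",im[:,:,::-1]); return im,d
E
python3 - <<'E'
from h import *
for c in ("scene","top"):
    save(c,c+"0")
    for t in ["station","crank_axis","handle_hinge","handle_mid","crank","rack","carriage_mid","plate0_center","cyl_square_center","micrometer","gauge_case"]:
        print(c,t,[(np.round(r["xyz"],3).tolist(),round(r["confidence"],2)) for r in find_in(t,c)][:5])
print(get_state())
E
```

```text
pics
scene station [([0.64, 0.148, 0.052], 0.98)]
scene crank_axis [([0.522, 0.268, 0.069], 0.7)]
scene handle_hinge [([0.522, 0.269, 0.098], 0.76)]
scene handle_mid [([0.52, 0.263, 0.1], 0.46), ([0.663, 0.118, 0.074], 0.42)]
scene crank [([0.523, 0.26, 0.076], 0.95)]
scene rack [([0.242, -0.319, 0.02], 0.88), ([0.496, -0.276, 0.018], 0.87), ([0.846, 0.008, 0.022], 0.72), ([0.52, 0.261, 0.098], 0.63)]
scene carriage_mid [([0.665, 0.09, 0.043], 0.73)]
scene plate0_center []
scene cyl_square_center [([0.774, -0.166, 0.069], 0.56)]
scene micrometer [([0.663, 0.155, 0.074], 0.68), ([0.514, 0.468, 0.011], 0.58)]
scene gauge_case [([0.717, -0.336, 0.022], 0.91)]
top station [([0.565, 0.103, 0.04], 0.74)]
top crank_axis [([0.514, 0.259, 0.09], 0.63)]
top handle_hinge [([0.516, 0.259, 0.096], 0.62)]
top handle_mid [([0.51, 0.262, 0.1], 0.49), ([0.511, 0.257, 0.092], 0.49)]
top crank [([0.511, 0.258, 0.096], 0.78)]
top rack [([0.48, -0.297, 0.014], 0.91), ([0.218, -0.332, 0.012], 0.89), ([0.835, -0.009, 0.009], 0.85), ([0.415, -0.645, 0.009], 0.76)]
top carriage_mid [([0.592, 0.095, 0.039], 0
[... 206 characters left out ...]
{'time_s': 1.2, 'joint_positions': array([ 1.27799585e+00,  2.38199785e-01, -1.34892018e-02,  1.31919911e+00,
       -1.85430181e-05,  1.57080775e+00]), 'qd': array([ 0.00111426,  0.00130692, -0.00109574,  0.00016061, -0.00080781,
        0.00070775]), 'joint_torque': array([ 7.32084209e-04, -5.38586855e+01,  3.46690106e+01,  2.96923157e-03,
        2.18914956e-04,  9.90880551e-07]), 'tcp_pos': array([0.15152765, 0.50261756, 0.23128054]), 'tcp_rot': array([ 2.47934909e-06,  1.45883480e-01,  9.89301778e-01, -4.67442137e-05]), 'force': array([-0.35241786, -0.77387983,  0.28330133]), 'moment': array([-0.01678094, -0.01212938,  0.01058657]), 'grasp_force': 0.0, 'finger_gap': 0.08539275672136004}
```

View pics/top0.png

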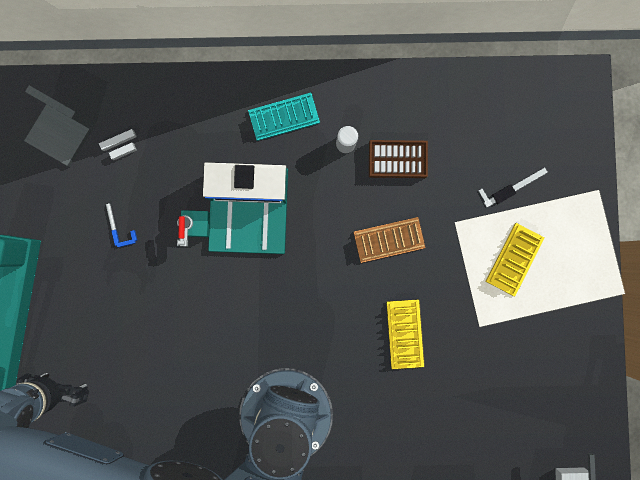

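View pics/scene0.png

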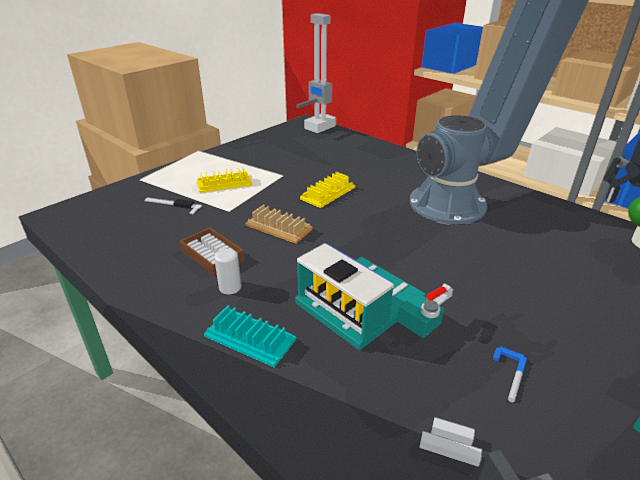

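```bash
cat >> h.py <<'E'
def rect(P):
    r=cv2.minAreaRect((P[:,:2]*1000).astype(np.float32)); return np.round(r[0],1),np.round(r[1],1),round(r[2],2)
E
python3 - <<'E'
from h import *
im,d=read_camera("top")
hsv=cv2.cvtColor(im,cv2.COLOR_RGB2HSV)
allm=np.ones(d.shape,bool)
f,cx,cy,V=K("top"); print(f, np.linalg.inv(V)[:3,3])
v,u=np.mgrid[:480,:640]
P=np.stack([(u-cx)/f*d,(v-cy)/f*d,d,np.ones_like(d)],-1)@np.linalg.inv(V).T
X=P[...,:3]
near=(abs(X[...,0]-.6)<.2)&(abs(X[...,1]-.12)<.2)
hood=near&(X[...,2]>.122)&(X[...,2]<.145); print("hood",rect(X[hood]))
teal=near&(X[...,2]>.012)&(hsv[...,0]>75)&(hsv[...,0]<100)&(hsv[...,1]>120)
print("bed",rect(X[teal&(X[...,1]<.205)]))
red=near&((hsv[...,0]<8)|(hsv[...,0]>172))&(hsv[...,1]>150)&(hsv[...,2]>100); print("red",red.sum(),rect(X[red]),X[red][:,2].mean())
rk=(abs(X[...,0]-.48)<.1)&(abs(X[...,1]+.297)<.14)&(X[...,2]>.006)&(hsv[...,1]>80); print("rack",rk.sum(),rect(X[rk]))
for c in ("top",):
  for i in (.07,.088): pass
E
```

```text
577.6813552397776 [ 0.42708776 -0.08585134  1.62138618]
hood (array([633.7,  91.9]), array([213.2,  94. ]), 86.74)
bed (array([628.8,  83.2]), array([222.4, 373.8]), 82.18)
red 125 (array([522.6, 271.4]), array([35.7, 56.5]), 81.63) 0.09841329172817544
rack 1880 (array([ 478. , -296.6]), array([ 90.1, 187. ]), 11.58)
```

Emit:
move_arm --targets '[[[0.36,-0.2,0.2],[0,0,0]],[[0.36,-0.2,0.2],[0,0,0]],[[0.36,-0.2,0.2],[0,0,0]],[[0.36,-0.2,0.2],[0,0,0]],[[0.36,-0.2,0.2],[0,0,0]]]'

```text
time_s: 1.67
tcp_pos: [0.3165, 0.4105, 0.3233]
tcp_rot: [0.0, 0.146, 0.989, 0.0]
force: [0.2, 1.0, 0.2]
finger_gap: 0.0854
grasp_force: 0.0
```

Emit:
move_arm --targets '[[[0.32,-0.24,0.1],[0,0,0]],[[0.32,-0.24,0.1],[0,0,0]],[[0.32,-0.24,0.1],[0,0,0]],[[0.32,-0.24,0.1],[0,0,0]],[[0.32,-0.24,0.1],[0,0,0]]]'

```text
time_s: 2.08
tcp_pos: [0.4768, 0.2899, 0.373]
tcp_rot: [0.0, 0.146, 0.989, 0.0]
force: [-0.3, 1.4, -0.4]
finger_gap: 0.0857
grasp_force: 0.0
```

Run:
```python
from h import *
s=get_state(); print(s["time_s"],s["tcp_pos"],s["tcp_rot"]); 
V=K("wrist")[3]; print(np.round(np.linalg.inv(V),3))
save("wrist","w1")
for t in ["crank_axis","handle_hinge","handle_mid","crank"]:
    print(t,[(np.round(r["xyz"],3).tolist(),round(r["confidence"],2)) for r in find_in(t,"wrist")][:3])
```

```text
2.0833 [0.47681315 0.28992224 0.37299541] [2.34096578e-04 1.45999075e-01 9.89284691e-01 1.23871355e-04]
[[ 0.29   0.914  0.284  0.403]
 [ 0.957 -0.277 -0.086  0.312]
 [-0.     0.296 -0.955  0.515]
 [ 0.     0.     0.     1.   ]]
crank_axis [([0.51, 0.263, 0.095], 0.64)]
handle_hinge [([0.512, 0.265, 0.099], 0.84)]
handle_mid [([0.508, 0.266, 0.095], 0.91)]
crank [([0.509, 0.268, 0.094], 0.77)]
```

View pics/w1.png

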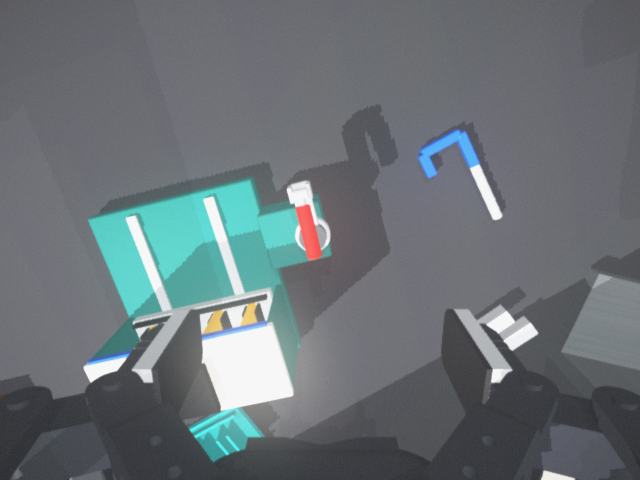

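```bash
cat >> h.py <<'E'
def red(n):
    im,d=read_camera(n); h=cv2.cvtColor(im,cv2.COLOR_RGB2HSV)
    m=((h[...,0]<8)|(h[...,0]>172))&(h[...,1]>140)&(h[...,2]>80)
    n_,l,st,_=cv2.connectedComponentsWithStats(m.astype(np.uint8)); 
    return im,d,m,l,st
def ray(n,u,v,z):
    f,cx,cy,V=K(n); I=np.linalg.inv(V); r=I[:3,:3]@np.array([(u-cx)/f,(v-cy)/f,1]); c=I[:3,3]; return c+r*(z-c[2])/r[2]
E
python3 - <<'E'
from h import *
im,d,m,l,st=red("wrist")
i=1+np.argmax(st[1:,4]*(abs(st[1:,0]-300)<60)); mm=l==i; print(st[i])
P=unproj("wrist",d,mm); print(P.mean(0),P[:,2].min(),P[:,2].max())
v,u=np.nonzero(mm); r=cv2.minAreaRect(np.c_[u,v].astype(np.float32)); print(r); b=cv2.boxPoints(r)
for z in (.088,.096): print(z,[np.round(ray("wrist",*p,z),4).tolist() for p in b])
# hood via wrist
f,cx,cy,V=K("wrist");vv,uu=np.mgrid[:480,:640]
X=(np.stack([(uu-cx)/f*d,(vv-cy)/f*d,d,np.ones_like(d)],-1)@np.linalg.inv(V).T)[...,:3]
# boss ring at z~.062-.071
print("ring",ray("wrist",313,236,.071), "cheek tip",ray("wrist",299,184,.088))
q=X[(abs(X[...,0]-.56)<.1)&(abs(X[...,1]-.24)<.06)&(abs(X[...,2]-.05)<.004)]; print("gearbox top",rect(q),len(q))
# height profile along handle
c=P.mean(0); 
for a in np.percentile(P[:,0],[5,25,50,75,95]): s=P[abs(P[:,0]-a)<.003]; print(np.round([a,s[:,1].mean(),s[:,2].max(),np.median(s[:,2])],4))
E
```

```text
[296 208  25  54 715]
[0.51823823 0.26349628 0.10082703] 0.04791354226246208 0.10733286239728079
((307.8645935058594, 234.65045166015625), (53.6474494934082, 13.930412292480469), 76.67547607421875)
0.088 [[0.4918, 0.257, 0.088], [0.4926, 0.2718, 0.088], [0.5527, 0.2672, 0.088], [0.552, 0.2518, 0.088]]
0.096 [[0.4901, 0.258, 0.096], [0.4909, 0.2726, 0.096], [0.5499, 0.2681, 0.096], [0.5492, 0.253, 0.096]]
ring [0.52969814 0.26496472 0.071     ] cheek tip [0.46640309 0.26965735 0.088     ]
gearbox top (array([576.3, 228.6]), array([ 84.6, 173.4]), 76.09) 2330
[0.4935 0.2646 0.0989 0.0974]
[0.5045 0.264  0.1016 0.0989]
[0.5182 0.2635 0.1036 0.101 ]
[0.532  0.2629 0.1063 0.1036]
[0.5427 0.2622 0.1073 0.1051]
```

Emit:
move_arm --targets '[[[0.09,-0.053,-0.346],[0,0,0.15]],[[0.09,-0.053,-0.346],[0,0,0.15]],[[0.09,-0.053,-0.346],[0,0,0.15]],[[0.09,-0.053,-0.346],[0,0,0.15]],[[0.09,-0.053,-0.346],[0,0,0.15]]]' --hand 0.3

```text
time_s: 2.8
tcp_pos: [0.5176, 0.2645, 0.1936]
tcp_rot: [-0.003, 0.028, 1.0, -0.002]
force: [-1.0, -0.4, 0.2]
finger_gap: 0.0596
grasp_force: 0.0
```

Run:
```python
from h import *
s=get_state(); print(s["time_s"],s["tcp_pos"],s["tcp_rot"],s["finger_gap"],s["joint_positions"])
im,d,m,l,st=red("wrist"); cv2.imwrite("pics/w2.png",im[:,:,::-1])
i=1+np.argmax(st[1:,4]); mm=l==i; print(st[i])
P=unproj("wrist",d,mm)
for a in np.percentile(P[:,0],[2,25,50,75,98]): s=P[abs(P[:,0]-a)<.003]; print(np.round([a,s[:,1].mean(),np.percentile(s[:,2],90)],4))
```

```text
2.8 [0.51763653 0.2645327  0.19358787] [-0.0030168   0.0276385   0.99961184 -0.00178465] 0.05963339413347694 [ 4.72565860e-01  3.54052966e-01  5.50416839e-02  1.27879130e+00
 -2.38224819e-04  5.27851067e-01]
[ 306  197   26   96 1940]
[0.4917 0.2638 0.0974]
[0.5064 0.2635 0.1001]
[0.5206 0.2626 0.1027]
[0.5341 0.2614 0.1046]
[0.5456 0.2609 0.1062]
```

View pics/w2.png

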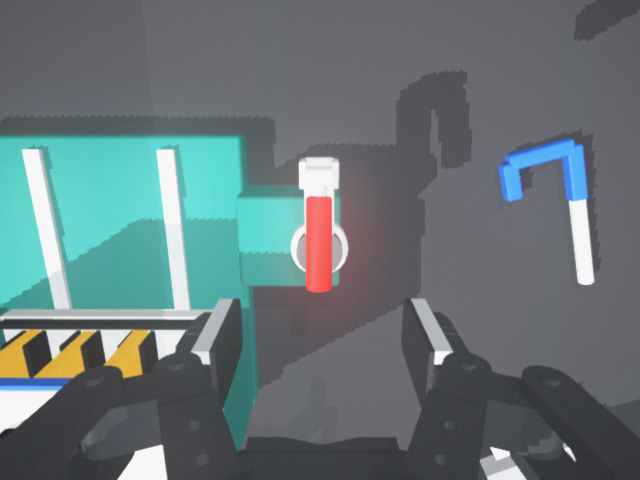

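Emit:
move_arm --targets '[[[0.006,-0.003,-0.1],[0,0,0]],[[0.006,-0.003,-0.16],[0,0,0]],[[0.006,-0.003,-0.2],[0,0,0]],[[0.006,-0.003,-0.2],[0,0,0]],[[0.006,-0.003,-0.2],[0,0,0]]]'

```text
time_s: 3.27
tcp_pos: [0.5223, 0.2646, 0.0999]
tcp_rot: [-0.0, 0.028, 1.0, -0.0]
force: [-0.3, -0.3, 0.3]
finger_gap: 0.06
grasp_force: 0.0
```

Emit:
move_arm --targets '[[[0,-0.004,-0.03],[0,0,0]],[[0,-0.004,-0.046],[0,0,0]],[[0,-0.004,-0.046],[0,0,0]],[[0,-0.004,-0.046],[0,0,0]],[[0,-0.004,-0.046],[0,0,0]]]' --hand 0.3

```text
time_s: 3.68
tcp_pos: [0.5239, 0.2621, 0.0777]
tcp_rot: [0.001, 0.028, 1.0, 0.0]
force: [0.4, 0.5, -0.3]
finger_gap: 0.0597
grasp_force: 0.0
```

Emit:
move_arm --targets '[[[0,0,0],[0,0,0]],[[0,0,0],[0,0,0]],[[0,0,0],[0,0,0]],[[0,0,0],[0,0,0]],[[0,0,0],[0,0,0]]]' --hand 1 --force 25

```text
time_s: 4.1
tcp_pos: [0.5235, 0.2618, 0.0766]
tcp_rot: [0.0, 0.029, 1.0, 0.0]
force: [0.3, 1.2, 1.8]
finger_gap: 0.0152
grasp_force: 24.4
```

Emit:
move_arm --targets '[[[0,0,0],[0,0,0]],[[0,0,0],[0,0,0]],[[0,0,0],[0,0,0]],[[0,0,0],[0,0,0]],[[0,0,0],[0,0,0]]]'

```text
time_s: 4.52
tcp_pos: [0.5235, 0.2618, 0.0764]
tcp_rot: [0.0, 0.029, 1.0, 0.0]
force: [-0.1, 1.5, 3.5]
finger_gap: 0.0152
grasp_force: 24.5
```

Emit:
move_arm --targets '[[[-0.003,0,0.012],[0,0,0]],[[-0.008,0,0.025],[0,0,0]],[[-0.015,0.001,0.037],[0,0,0]],[[-0.024,0.001,0.048],[0,0,0]],[[-0.024,0.001,0.048],[0,0,0]]]'

```text
time_s: 4.93
tcp_pos: [0.5103, 0.2624, 0.1011]
tcp_rot: [-0.0, 0.028, 1.0, 0.0]
force: [-0.5, 4.6, -2.3]
finger_gap: 0.0153
grasp_force: 25.1
```

Emit:
move_arm --targets '[[[-0.01,0.001,0.009],[0,0,0]],[[-0.022,0.001,0.017],[0,0,0]],[[-0.034,0.002,0.023],[0,0,0]],[[-0.047,0.003,0.027],[0,0,0]],[[-0.047,0.003,0.027],[0,0,0]]]'

```text
time_s: 5.35
tcp_pos: [0.4876, 0.2637, 0.1146]
tcp_rot: [0.001, 0.028, 1.0, 0.0]
force: [1.7, 2.2, -1.1]
finger_gap: 0.0148
grasp_force: 24.8
```

Run:
```python
from h import *
im,d=save("wrist","w3"); s=get_state(); print(s["tcp_pos"],s["force"],s["moment"])
```

```text
[0.48781433 0.2636908  0.11453145] [0.89934435 1.73771557 0.21891776] [ 0.50542703 -0.31325148  0.02138742]
```

View pics/w3.png

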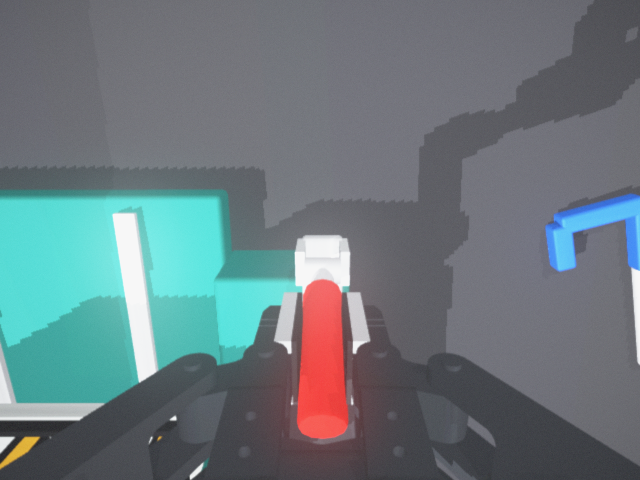

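Emit:
move_arm --targets '[[[-0.01,0.001,0.001],[0,0,0]],[[-0.02,0.001,0.001],[0,0,0]],[[-0.02,0.001,0.001],[0,0,0]],[[-0.02,0.001,0.001],[0,0,0]],[[-0.02,0.001,0.001],[0,0,0]]]'

```text
time_s: 5.82
tcp_pos: [0.479, 0.2642, 0.1152]
tcp_rot: [0.001, 0.029, 1.0, 0.0]
force: [4.0, 1.9, 6.0]
finger_gap: 0.0147
grasp_force: 24.7
```

Emit:
move_arm --targets '[[[-0.003,0,0],[0,0,0]],[[-0.006,0,0],[0,0,0]],[[-0.006,0,0],[0,0,0]],[[-0.006,0,0],[0,0,0]],[[-0.006,0,0],[0,0,0]]]'

```text
time_s: 6.23
tcp_pos: [0.4763, 0.2644, 0.1151]
tcp_rot: [0.001, 0.029, 1.0, 0.0]
force: [5.8, 1.3, 3.8]
finger_gap: 0.0145
grasp_force: 24.5
```

Emit:
move_arm --targets '[[[-0.003,0,0],[0,0,0]],[[-0.006,0,0],[0,0,0]],[[-0.006,0,0],[0,0,0]],[[-0.006,0,0],[0,0,0]],[[-0.006,0,0],[0,0,0]]]'

```text
time_s: 6.65
tcp_pos: [0.4733, 0.2645, 0.1149]
tcp_rot: [0.001, 0.029, 1.0, 0.0]
force: [6.6, 2.3, 1.7]
finger_gap: 0.0138
grasp_force: 24.2
```

Run:
```python
from h import *
im,d=save("wrist","w4"); s=get_state(); print(s["tcp_pos"],s["force"],s["moment"])
```

```text
[0.47324881 0.2645522  0.11489917] [6.44057311 2.45519118 2.15097945] [ 0.48953724 -1.49804796  0.03690659]
```

View pics/w4.png

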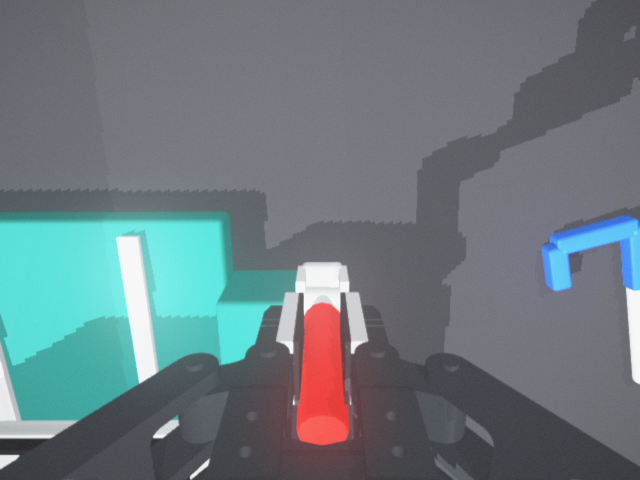

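```bash
cat >> h.py <<'E'
def handle_fit(n="wrist"):
    im,d,m,l,st=red(n); i=1+np.argmax(st[1:,4]); P=unproj(n,d,cv2.erode((l==i).astype(np.uint8),np.ones((3,3)))>0)
    c=P.mean(0); 
    out=[]
    for z in np.arange(.105,.160,.006):
        s=P[abs(P[:,2]-z)<.003]
        if len(s)>15: out.append(np.round([z,*s.mean(0)[:2],len(s)],4).tolist())
    return out
E
python3 - <<'E'
from h import *
for r in handle_fit(): print(r)
print([proj("wrist",p) for p in ([.478,.266,.1],[.478,.266,.158],[.478,.266,.088])])
E
```

```text
[0.105, 0.475, 0.265, 185.0]
[0.111, 0.4759, 0.2647, 309.0]
[0.117, 0.4766, 0.2648, 327.0]
[0.123, 0.4775, 0.2645, 373.0]
[0.129, 0.4785, 0.2646, 404.0]
[0.135, 0.4794, 0.2645, 482.0]
[0.141, 0.4803, 0.2644, 518.0]
[0.147, 0.4813, 0.2644, 621.0]
[0.153, 0.483, 0.2644, 824.0]
[0.159, 0.4867, 0.2642, 1302.0]
[(np.float64(324.9611018378482), np.float64(309.73449407949397)), (np.float64(326.6524771638511), np.float64(404.11493854472224)), (np.float64(324.73698421795865), np.float64(297.22850546036614))]
```

Run:
```python
from h import *
for n in ("scene","top"):
    im,d=read_camera(n); 
    u,v=proj(n,[.479,.265,.125]); u,v=int(u),int(v); s=40
    cr=im[v-s:v+s,u-s:u+s]; cv2.imwrite(f"pics/c_{n}.png",cv2.resize(cr,(400,400),interpolation=0)[:,:,::-1])
    print(n,u,v,[np.round(np.array(proj(n,p))-[u-s,v-s],1)*5 for p in ([.479,.265,.088],[.479,.265,.158],[.487,.265,.158],[.472,.265,.158])])
a=cv2.imread("pics/c_scene.png");b=cv2.imread("pics/c_top.png");cv2.imwrite("pics/c1.png",np.hstack([a,b]))
```

```text
scene 449 274 [array([189.5, 265.5]), array([214. , 141.5]), array([204.5, 150. ]), array([222.5, 134.5])]
top 177 242 [array([220.5, 203. ]), array([188.5, 199. ]), array([188.5, 183. ]), array([189., 213.])]
```

View pics/c1.png

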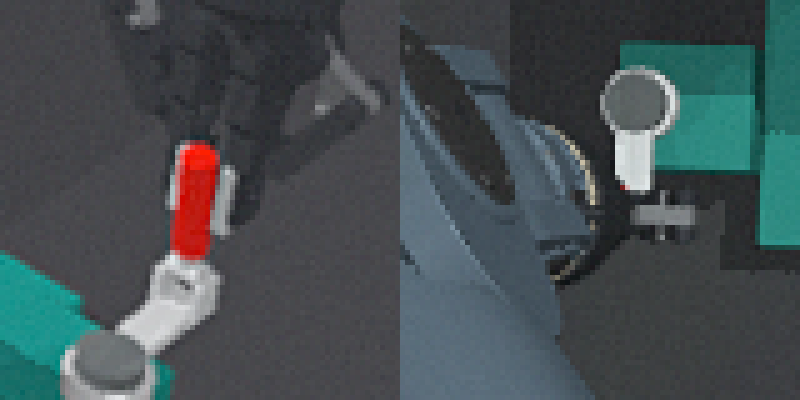

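Emit:
move_arm --targets '[[[0,0,0],[0,0,0]],[[0,0,0],[0,0,0]],[[0,0,0],[0,0,0]],[[0,0,0],[0,0,0]],[[0,0,0.02],[0,0,0]]]' --hand 0.5

```text
time_s: 7.27
tcp_pos: [0.4704, 0.2633, 0.1228]
tcp_rot: [-0.002, 0.029, 1.0, -0.001]
force: [0.2, 0.5, 0.2]
finger_gap: 0.0425
grasp_force: 0.0
```

Emit:
move_arm --targets '[[[0,0,0.06],[0,0,0]],[[0,0,0.12],[0,0,0]],[[0.01,0,0.12],[0,0,0.33]],[[0.02,0,0.12],[0,0,0.33]],[[0.02,0,0.12],[0,0,0.33]]]'

```text
time_s: 7.68
tcp_pos: [0.4827, 0.2643, 0.1857]
tcp_rot: [0.001, -0.161, 0.987, 0.0]
force: [0.1, 0.3, -0.6]
finger_gap: 0.0427
grasp_force: 0.0
```

Emit:
move_arm --targets '[[[0,0,0],[0,0,0.4]],[[0,0,0],[0,0,0.4]],[[0,0,0],[0,0,0.4]],[[0,0,0],[0,0,0.4]],[[0,0,0],[0,0,0.4]]]'

```text
time_s: 8.1
tcp_pos: [0.4816, 0.264, 0.185]
tcp_rot: [-0.0, -0.457, 0.89, -0.0]
force: [-0.5, 1.4, 0.5]
finger_gap: 0.0429
grasp_force: 0.0
```

Run:
```python
from h import *
for n in ("scene","wrist"):
    for r in handle_fit(n): print(r)
s=get_state();print(s["time_s"],s["tcp_pos"],s["tcp_rot"],s["finger_gap"],s["joint_positions"],s["force"])
```

```text
[0.105, -0.7344, -0.9767, 144.0]
[0.111, -0.7324, -0.9726, 143.0]
[0.117, -0.7271, -0.9865, 149.0]
[0.123, -0.7282, -0.9766, 135.0]
[0.129, -0.7255, -1.0008, 142.0]
[0.135, -0.7262, -0.9823, 128.0]
[0.141, -0.7225, -1.0143, 131.0]
[0.147, -0.7222, -1.0209, 135.0]
[0.153, -0.7217, -1.0231, 133.0]
[0.159, -0.7225, -1.0239, 136.0]
[0.105, 0.4762, 0.2601, 23.0]
[0.111, 0.477, 0.2603, 95.0]
[0.117, 0.4782, 0.2602, 103.0]
[0.123, 0.4788, 0.2605, 121.0]
[0.129, 0.4799, 0.2602, 123.0]
[0.135, 0.4808, 0.2602, 136.0]
[0.141, 0.4819, 0.2599, 167.0]
[0.147, 0.4828, 0.2599, 168.0]
[0.153, 0.4865, 0.2607, 277.0]
[0.159, 0.4881, 0.2635, 660.0]
8.2 [0.48170496 0.26405325 0.18489331] [ 4.49299677e-05 -4.55189531e-01  8.90394568e-01 -4.67838393e-05] 0.042341512081024324 [ 5.01486109e-01  2.98508330e-01 -4.97094011e-02  1.22249148e+00
 -9.61252885e-05 -4.43684027e-01] [-0.21834232  0.15323417  0.82352496]
```

Emit:
move_arm --targets '[[[0.008,0,0],[0,0,0.362]],[[0.008,0,0],[0,0,0.362]],[[0.008,0,0],[0,0,0.362]],[[0.008,0,0],[0,0,0.362]],[[0.008,0,0],[0,0,0.362]]]'

```text
time_s: 8.62
tcp_pos: [0.4857, 0.264, 0.1847]
tcp_rot: [-0.0, -0.686, 0.727, -0.0]
force: [0.4, 0.5, -0.6]
finger_gap: 0.0426
grasp_force: 0.0
```

Emit:
move_arm --targets '[[[0,0,-0.04],[0,0,0]],[[0,0,-0.09],[0,0,0]],[[0,0,-0.13],[0,0,0]],[[0,0,-0.13],[0,0,0]],[[0,0,-0.13],[0,0,0]]]'

```text
time_s: 9.03
tcp_pos: [0.4852, 0.2638, 0.1192]
tcp_rot: [-0.001, -0.685, 0.729, 0.0]
force: [0.4, -0.3, 0.1]
finger_gap: 0.0431
grasp_force: 0.0
```

Emit:
move_arm --targets '[[[0,0,0],[0,0,0]],[[0,0,0],[0,0,0]],[[0,0,0],[0,0,0]],[[0,0,0],[0,0,0]],[[0,0,0],[0,0,0]]]' --hand 0.72

```text
time_s: 9.45
tcp_pos: [0.4863, 0.2643, 0.12]
tcp_rot: [0.001, -0.686, 0.728, -0.0]
force: [1.0, -0.3, 0.6]
finger_gap: 0.0241
grasp_force: 0.4
```

Emit:
move_arm --targets '[[[-0.006,0,0],[0,0,0]],[[-0.012,0,0],[0,0,0]],[[-0.018,0,0],[0,0,0]],[[-0.018,0,0],[0,0,0]],[[-0.018,0,0],[0,0,0]]]'

```text
time_s: 9.87
tcp_pos: [0.4764, 0.2641, 0.1193]
tcp_rot: [-0.0, -0.686, 0.728, 0.0]
force: [0.1, -0.1, 1.3]
finger_gap: 0.0236
grasp_force: 0.1
```

Emit:
move_arm --targets '[[[-0.003,0,0],[0,0,0]],[[-0.006,0,0],[0,0,0]],[[-0.006,0,0],[0,0,0]],[[-0.006,0,0],[0,0,0]],[[-0.006,0,0],[0,0,0]]]'

```text
time_s: 10.28
tcp_pos: [0.4755, 0.2642, 0.1194]
tcp_rot: [0.001, -0.686, 0.728, -0.001]
force: [8.5, 0.7, -2.5]
finger_gap: 0.024
grasp_force: 4.0
```

Emit:
move_arm --targets '[[[-0.003,0,0],[0,0,0]],[[-0.004,0,0],[0,0,0]],[[-0.004,0,0],[0,0,0]],[[-0.004,0,0],[0,0,0]],[[-0.004,0,0],[0,0,0]]]'

```text
time_s: 10.7
tcp_pos: [0.4749, 0.2643, 0.1195]
tcp_rot: [0.002, -0.685, 0.728, -0.002]
force: [13.0, -0.7, -6.5]
finger_gap: 0.0241
grasp_force: 6.8
```

Run:
```python
from h import *
for r in handle_fit("wrist"): print(r)
s=get_state();print(s["time_s"],s["tcp_pos"],s["tcp_rot"],s["finger_gap"],s["force"])
```

```text
[0.105, 0.4783, 0.2577, 86.0]
[0.111, 0.4782, 0.2581, 213.0]
[0.117, 0.4776, 0.2581, 208.0]
[0.123, 0.4766, 0.2581, 222.0]
[0.129, 0.4774, 0.2581, 258.0]
[0.135, 0.4777, 0.2582, 336.0]
[0.141, 0.4776, 0.2582, 378.0]
[0.147, 0.4778, 0.2582, 442.0]
[0.153, 0.4776, 0.2583, 499.0]
[0.159, 0.4784, 0.2636, 1753.0]
10.75 [0.47488239 0.26425206 0.11950919] [ 0.00199091 -0.68543834  0.72812541 -0.00192455] 0.023941015604708044 [14.22824652 -1.49117187 -6.0797958 ]
```

Run:
```python
import numpy as np
s=np.radians(-3.26); v0=-.055*np.array([np.cos(s),np.sin(s)])
v=lambda a:np.array([v0[0]*np.cos(a)+v0[1]*np.sin(a),-v0[0]*np.sin(a)+v0[1]*np.cos(a)])
for a in range(0,360,60):
    b=np.round(2*v(np.radians(a)),3); print(a,[ (np.round(2*v(np.radians(a+12*k)),3)-b).round(3).tolist() for k in range(1,6)])
```

```text
0 [[0.004, 0.023], [0.012, 0.044], [0.025, 0.064], [0.041, 0.08], [0.061, 0.092]]
60 [[0.021, 0.008], [0.044, 0.012], [0.067, 0.011], [0.089, 0.005], [0.109, -0.006]]
120 [[0.018, -0.015], [0.033, -0.033], [0.043, -0.053], [0.049, -0.075], [0.05, -0.098]]
180 [[-0.004, -0.023], [-0.012, -0.044], [-0.025, -0.064], [-0.041, -0.08], [-0.061, -0.092]]
240 [[-0.021, -0.008], [-0.044, -0.012], [-0.067, -0.011], [-0.089, -0.005], [-0.109, 0.006]]
300 [[-0.018, 0.015], [-0.033, 0.033], [-0.043, 0.053], [-0.049, 0.075], [-0.05, 0.098]]
```

Emit:
move_arm --targets '[[[0.011,0,0],[0,0,0]],[[0.011,0,0],[0,0,0]],[[0.011,0,0],[0,0,0]],[[0.011,0,0],[0,0,0]],[[0.011,0,0],[0,0,0]]]' --hand 1 --force 40

```text
time_s: 11.17
tcp_pos: [0.4795, 0.2642, 0.1198]
tcp_rot: [0.002, -0.686, 0.728, -0.001]
force: [9.8, -1.3, 0.0]
finger_gap: 0.0154
grasp_force: 39.3
```

Emit:
move_arm --targets '[[[0,0,0],[0,0,0]],[[0,0,0],[0,0,0]],[[0,0,0],[0,0,0]],[[0,0,0],[0,0,0]],[[0,0,0],[0,0,0]]]'

```text
time_s: 11.58
tcp_pos: [0.4795, 0.2642, 0.1198]
tcp_rot: [0.002, -0.686, 0.728, -0.001]
force: [9.5, -2.1, -0.9]
finger_gap: 0.0148
grasp_force: 39.3
```

Emit:
move_arm --targets '[[[0.007,0.023,0],[0,0,0]],[[0.015,0.044,0],[0,0,0]],[[0.028,0.064,0],[0,0,0]],[[0.044,0.08,0],[0,0,0]],[[0.064,0.092,0],[0,0,0]]]'

```text
time_s: 12.0
tcp_pos: [0.5095, 0.3103, 0.1197]
tcp_rot: [-0.0, -0.686, 0.728, -0.001]
force: [-0.3, -6.3, 7.5]
finger_gap: 0.0155
grasp_force: 39.9
```

Run:
```python
from h import *
s=get_state();print(s["time_s"],s["tcp_pos"],s["finger_gap"],s["force"])
for r in handle_fit("wrist"): print(r)
```

```text
12.0 [0.50949583 0.3103304  0.11966306] 0.015488177052094904 [-0.27980444 -6.30334579  7.54986847]
[0.129, 0.5074, 0.3059, 102.0]
[0.135, 0.5099, 0.3053, 243.0]
[0.141, 0.5101, 0.305, 365.0]
[0.147, 0.5102, 0.3051, 433.0]
[0.153, 0.5101, 0.3052, 502.0]
[0.159, 0.5106, 0.3105, 1750.0]
```

Emit:
move_arm --targets '[[[0.021,0.008,0],[0,0,0]],[[0.044,0.012,0],[0,0,0]],[[0.067,0.011,0],[0,0,0]],[[0.089,0.005,0],[0,0,0]],[[0.109,-0.006,0],[0,0,0]]]'

```text
time_s: 12.47
tcp_pos: [0.5637, 0.3081, 0.1197]
tcp_rot: [-0.0, -0.686, 0.727, 0.001]
force: [-2.1, 0.6, 8.0]
finger_gap: 0.0148
grasp_force: 39.9
```

Emit:
move_arm --targets '[[[0.018,-0.015,0],[0,0,0]],[[0.033,-0.033,0],[0,0,0]],[[0.043,-0.053,0],[0,0,0]],[[0.049,-0.075,0],[0,0,0]],[[0.05,-0.098,0],[0,0,0]]]'

```text
time_s: 12.88
tcp_pos: [0.5898, 0.2593, 0.1198]
tcp_rot: [0.001, -0.686, 0.727, 0.0]
force: [0.1, 2.3, 4.6]
finger_gap: 0.015
grasp_force: 39.7
```

Run:
```python
from h import *
s=get_state();print(s["time_s"],s["tcp_pos"],s["finger_gap"],s["force"])
for r in handle_fit("wrist"): print(r)
```

```text
12.8833 [0.58984578 0.25928925 0.11984017] 0.014992748671304547 [0.07931571 2.30770919 4.5776306 ]
[0.105, 0.5888, 0.2511, 106.0]
[0.111, 0.5885, 0.2514, 213.0]
[0.117, 0.5884, 0.2514, 235.0]
[0.123, 0.5882, 0.2514, 264.0]
[0.129, 0.5882, 0.2514, 285.0]
[0.135, 0.5883, 0.2514, 325.0]
[0.141, 0.5882, 0.2514, 381.0]
[0.147, 0.5882, 0.2514, 417.0]
[0.153, 0.5881, 0.2515, 513.0]
[0.159, 0.5884, 0.2569, 1740.0]
```

Emit:
move_arm --targets '[[[-0.004,-0.023,0],[0,0,0]],[[-0.012,-0.044,0],[0,0,0]],[[-0.025,-0.064,0],[0,0,0]],[[-0.041,-0.08,0],[0,0,0]],[[-0.061,-0.092,0],[0,0,0]]]'

```text
time_s: 13.35
tcp_pos: [0.5589, 0.2117, 0.1198]
tcp_rot: [0.001, -0.686, 0.728, -0.001]
force: [2.3, -0.3, 5.0]
finger_gap: 0.015
grasp_force: 39.9
```

Emit:
move_arm --targets '[[[-0.021,-0.008,0],[0,0,0]],[[-0.044,-0.012,0],[0,0,0]],[[-0.067,-0.011,0],[0,0,0]],[[-0.089,-0.005,0],[0,0,0]],[[-0.109,0.006,0],[0,0,0]]]'

```text
time_s: 13.77
tcp_pos: [0.5035, 0.2155, 0.1197]
tcp_rot: [0.001, -0.686, 0.728, -0.0]
force: [4.1, 2.0, 5.3]
finger_gap: 0.0149
grasp_force: 39.7
```

Emit:
move_arm --targets '[[[-0.018,0.015,0],[0,0,0]],[[-0.033,0.033,0],[0,0,0]],[[-0.043,0.053,0],[0,0,0]],[[-0.049,0.075,0],[0,0,0]],[[-0.05,0.098,0],[0,0,0]]]'

```text
time_s: 14.18
tcp_pos: [0.4794, 0.265, 0.1197]
tcp_rot: [0.001, -0.686, 0.728, -0.001]
force: [9.5, -3.1, 3.3]
finger_gap: 0.015
grasp_force: 40.0
```

Run:
```python
from h import *
s=get_state();print(s["time_s"],s["tcp_pos"],s["finger_gap"],s["force"])
for r in handle_fit("wrist"): print(r)
for t in ["plate0_center","carriage_mid"]: print(t,[(np.round(r["xyz"],3).tolist(),round(r["confidence"],2)) for r in find_in(t,"wrist")][:5])
```

```text
14.1833 [0.47943862 0.26496956 0.11968368] 0.014978428345518094 [ 9.50039647 -3.08479115  3.32052038]
[0.105, 0.4789, 0.2603, 94.0]
[0.111, 0.479, 0.2605, 191.0]
[0.117, 0.4784, 0.2604, 213.0]
[0.123, 0.4777, 0.2604, 212.0]
[0.129, 0.4784, 0.2606, 266.0]
[0.135, 0.4786, 0.2606, 322.0]
[0.141, 0.4785, 0.2606, 351.0]
[0.147, 0.4785, 0.2606, 427.0]
[0.153, 0.4785, 0.2608, 498.0]
[0.159, 0.4793, 0.2661, 1742.0]
plate0_center []
carriage_mid [([0.578, 0.169, 0.039], 0.66)]
```

Emit:
move_arm --targets '[[[0.004,0.023,0],[0,0,0]],[[0.012,0.044,0],[0,0,0]],[[0.025,0.064,0],[0,0,0]],[[0.041,0.08,0],[0,0,0]],[[0.061,0.092,0],[0,0,0]]]'

```text
time_s: 14.75
tcp_pos: [0.5089, 0.3101, 0.1196]
tcp_rot: [-0.001, -0.686, 0.728, -0.001]
force: [1.4, -5.5, 11.3]
finger_gap: 0.015
grasp_force: 40.4
```

Emit:
move_arm --targets '[[[0.021,0.008,0],[0,0,0]],[[0.044,0.012,0],[0,0,0]],[[0.067,0.011,0],[0,0,0]],[[0.089,0.005,0],[0,0,0]],[[0.109,-0.006,0],[0,0,0]]]'

```text
time_s: 15.17
tcp_pos: [0.5631, 0.3083, 0.1197]
tcp_rot: [-0.0, -0.686, 0.727, 0.001]
force: [-2.3, 1.0, 9.9]
finger_gap: 0.0151
grasp_force: 40.3
```

Emit:
move_arm --targets '[[[0.018,-0.015,0],[0,0,0]],[[0.033,-0.033,0],[0,0,0]],[[0.043,-0.053,0],[0,0,0]],[[0.049,-0.075,0],[0,0,0]],[[0.05,-0.098,0],[0,0,0]]]'

```text
time_s: 15.58
tcp_pos: [0.5897, 0.2594, 0.1198]
tcp_rot: [0.001, -0.686, 0.727, -0.0]
force: [2.2, 1.9, 6.6]
finger_gap: 0.0154
grasp_force: 40.1
```

Emit:
move_arm --targets '[[[-0.004,-0.023,0],[0,0,0]],[[-0.012,-0.044,0],[0,0,0]],[[-0.025,-0.064,0],[0,0,0]],[[-0.041,-0.08,0],[0,0,0]],[[-0.061,-0.092,0],[0,0,0]]]'

```text
time_s: 16.0
tcp_pos: [0.5588, 0.2119, 0.1197]
tcp_rot: [0.0, -0.686, 0.728, -0.001]
force: [3.2, -1.8, 7.6]
finger_gap: 0.0151
grasp_force: 40.3
```

Emit:
move_arm --targets '[[[-0.021,-0.008,0],[0,0,0]],[[-0.044,-0.012,0],[0,0,0]],[[-0.067,-0.011,0],[0,0,0]],[[-0.089,-0.005,0],[0,0,0]],[[-0.109,0.006,0],[0,0,0]]]'

```text
time_s: 16.42
tcp_pos: [0.5032, 0.2157, 0.1197]
tcp_rot: [0.0, -0.686, 0.728, -0.0]
force: [4.3, 0.8, 6.5]
finger_gap: 0.0148
grasp_force: 40.1
```

Emit:
move_arm --targets '[[[-0.018,0.015,0],[0,0,0]],[[-0.033,0.033,0],[0,0,0]],[[-0.043,0.053,0],[0,0,0]],[[-0.049,0.075,0],[0,0,0]],[[-0.05,0.098,0],[0,0,0]]]'

```text
time_s: 16.83
tcp_pos: [0.4795, 0.265, 0.1197]
tcp_rot: [0.001, -0.686, 0.728, -0.001]
force: [9.9, -2.3, 3.6]
finger_gap: 0.0149
grasp_force: 40.0
```

Run:
```python
from h import *
s=get_state();print(s["time_s"],s["tcp_pos"],s["finger_gap"],s["force"])
for r in handle_fit("wrist")[::3]: print(r)
```

```text
16.8333 [0.47945726 0.26501932 0.11969782] 0.014915908152462267 [ 9.89523433 -2.33354634  3.59298659]
[0.105, 0.4792, 0.2603, 95.0]
[0.123, 0.4778, 0.2604, 208.0]
[0.141, 0.4786, 0.2607, 368.0]
[0.159, 0.4793, 0.2661, 1722.0]
```

Emit:
move_arm --targets '[[[0.004,0.023,0],[0,0,0]],[[0.012,0.044,0],[0,0,0]],[[0.025,0.064,0],[0,0,0]],[[0.041,0.08,0],[0,0,0]],[[0.061,0.092,0],[0,0,0]]]'

```text
time_s: 17.3
tcp_pos: [0.5089, 0.3101, 0.1196]
tcp_rot: [-0.001, -0.686, 0.728, -0.001]
force: [-0.2, -6.2, 11.5]
finger_gap: 0.0151
grasp_force: 40.5
```

Emit:
move_arm --targets '[[[0.021,0.008,0],[0,0,0]],[[0.044,0.012,0],[0,0,0]],[[0.067,0.011,0],[0,0,0]],[[0.089,0.005,0],[0,0,0]],[[0.109,-0.006,0],[0,0,0]]]'

```text
time_s: 17.72
tcp_pos: [0.5631, 0.3083, 0.1197]
tcp_rot: [-0.0, -0.686, 0.727, 0.001]
force: [-1.7, 1.6, 9.4]
finger_gap: 0.0153
grasp_force: 40.3
```

Emit:
move_arm --targets '[[[0.018,-0.015,0],[0,0,0]],[[0.033,-0.033,0],[0,0,0]],[[0.043,-0.053,0],[0,0,0]],[[0.049,-0.075,0],[0,0,0]],[[0.05,-0.098,0],[0,0,0]]]'

```text
time_s: 18.13
tcp_pos: [0.5896, 0.2594, 0.1198]
tcp_rot: [0.001, -0.686, 0.727, -0.0]
force: [3.6, 2.4, 5.5]
finger_gap: 0.0149
grasp_force: 40.1
```

Emit:
move_arm --targets '[[[0,-0.004,0],[0,0,0]],[[0,-0.008,0],[0,0,0]],[[0,-0.008,0],[0,0,0]],[[0,-0.008,0],[0,0,0]],[[0,-0.008,0],[0,0,0]]]'

```text
time_s: 18.55
tcp_pos: [0.5896, 0.257, 0.1197]
tcp_rot: [0.002, -0.686, 0.727, 0.0]
force: [6.3, 9.0, 3.4]
finger_gap: 0.015
grasp_force: 39.9
```

Run:
```python
from h import *
s=get_state();print(s["time_s"],s["tcp_pos"],s["finger_gap"],s["force"])
for r in handle_fit("wrist")[::3]: print(r)
```

```text
18.55 [0.58959917 0.2569827  0.11973442] 0.015040189372040384 [6.25473782 8.96663394 3.35786827]
[0.105, 0.5887, 0.2516, 114.0]
[0.123, 0.5884, 0.2519, 260.0]
[0.141, 0.5883, 0.2519, 362.0]
[0.159, 0.5884, 0.2574, 1724.0]
```

Emit:
move_arm --targets '[[[0,-0.004,0],[0,0,0]],[[0,-0.008,0],[0,0,0]],[[0,-0.008,0],[0,0,0]],[[0,-0.008,0],[0,0,0]],[[0,-0.008,0],[0,0,0]]]'

```text
time_s: 19.02
tcp_pos: [0.5896, 0.2552, 0.1198]
tcp_rot: [0.003, -0.687, 0.727, 0.002]
force: [5.5, 18.6, 1.3]
finger_gap: 0.0148
grasp_force: 39.5
```

Run:
```python
from h import *
s=get_state();print(s["time_s"],s["tcp_pos"],s["finger_gap"],s["force"])
for r in handle_fit("wrist")[::3]: print(r)
```

```text
19.0167 [0.58961685 0.25521351 0.11975498] 0.014777455707257098 [ 5.4655266  18.63184763  1.3414767 ]
[0.105, 0.5887, 0.2516, 118.0]
[0.123, 0.5884, 0.2517, 273.0]
[0.141, 0.5884, 0.2518, 384.0]
[0.159, 0.5885, 0.2573, 1703.0]
```

Emit:
move_arm --targets '[[[0,0.01,0],[0,0,0]],[[0,0.01,0],[0,0,0]],[[0,0.01,0],[0,0,0]],[[0,0.01,0],[0,0,0]],[[0,0.01,0.03],[0,0,0]]]' --hand 0.5

```text
time_s: 19.48
tcp_pos: [0.5868, 0.2541, 0.1313]
tcp_rot: [-0.003, -0.686, 0.728, 0.001]
force: [0.3, -1.2, -0.3]
finger_gap: 0.0428
grasp_force: 0.0
```

Emit:
move_arm --targets '[[[0,0,0.08],[0,0,0]],[[0,0,0.16],[0,0,0]],[[-0.03,-0.05,0.23],[0,0,-0.1]],[[-0.07,-0.1,0.3],[0,0,-0.2]],[[-0.07,-0.1,0.3],[0,0,-0.2]]]'

```text
time_s: 19.9
tcp_pos: [0.553, 0.2029, 0.2898]
tcp_rot: [0.002, -0.56, 0.828, -0.001]
force: [1.3, 0.3, 0.1]
finger_gap: 0.0429
grasp_force: 0.0
```

Emit:
move_arm --targets '[[[-0.07,-0.1,0.06],[0,0,-0.4]],[[-0.14,-0.2,0.12],[0,0,-0.4]],[[-0.14,-0.2,0.12],[0,0,-0.4]],[[-0.14,-0.2,0.12],[0,0,-0.4]],[[-0.14,-0.2,0.12],[0,0,-0.4]]]'

```text
time_s: 20.32
tcp_pos: [0.4823, 0.1027, 0.3468]
tcp_rot: [0.001, -0.278, 0.961, -0.0]
force: [1.1, 0.7, 0.1]
finger_gap: 0.0426
grasp_force: 0.0
```

Emit:
move_arm --targets '[[[-0.03,0,0],[0,0,-0.4]],[[-0.03,0,0],[0,0,-0.4]],[[-0.03,0,0],[0,0,-0.4]],[[-0.03,0,0],[0,0,-0.4]],[[-0.03,0,0],[0,0,-0.4]]]' --hand 0.4

```text
time_s: 20.73
tcp_pos: [0.4683, 0.1047, 0.3441]
tcp_rot: [-0.0, 0.03, 1.0, -0.0]
force: [-0.9, -0.7, 0.2]
finger_gap: 0.0511
grasp_force: 0.0
```

```bash
cat >> h.py <<'E'
def cloud(n):
    im,d=read_camera(n); f,cx,cy,V=K(n); v,u=np.mgrid[:480,:640]
    X=(np.stack([(u-cx)/f*d,(v-cy)/f*d,d,np.ones_like(d)],-1)@np.linalg.inv(V).T)[...,:3]; X[d<=0]=-9
    return im,cv2.cvtColor(im,cv2.COLOR_RGB2HSV),X
E
python3 - <<'E'
from h import *
s=get_state();print(s["time_s"],s["tcp_pos"],s["tcp_rot"],s["finger_gap"],s["force"])
im,h,X=cloud("wrist"); cv2.imwrite("pics/w5.png",im[:,:,::-1])
yel=(h[...,0]>12)&(h[...,0]<35)&(h[...,1]>120)&(X[...,2]>.1)&(X[...,2]<.125)&(abs(X[...,1]-.1)<.13)&(abs(X[...,0]-.5)<.12)
n,l,st,c=cv2.connectedComponentsWithStats(yel.astype(np.uint8))
for i in range(1,n):
    if st[i,4]>60: print(c[i].round(),st[i,4],rect(X[l==i]),X[l==i].mean(0).round(4))
E
```

```text
20.7333 [0.46828133 0.10467353 0.34412419] [-4.01921401e-04  2.97403285e-02  9.99557543e-01 -2.64777937e-04] 0.051099141670942594 [-0.8619802 -0.6613955  0.1638276]
[340. 234.] 517 (array([509.1, 119.2]), array([ 7.9, 60.4]), 85.8) [0.5074 0.1193 0.1094]
[385. 235.] 599 (array([513.3, 162.9]), array([ 8.3, 61. ]), 86.34) [0.5118 0.1625 0.1088]
[249. 238.] 592 (array([507. ,  31.4]), array([ 8.2, 60.6]), 86.15) [0.506  0.0321 0.1087]
[294. 238.] 539 (array([510.6,  75.1]), array([ 8.2, 59.8]), 86.16) [0.509  0.0753 0.1092]
```

View pics/w5.png

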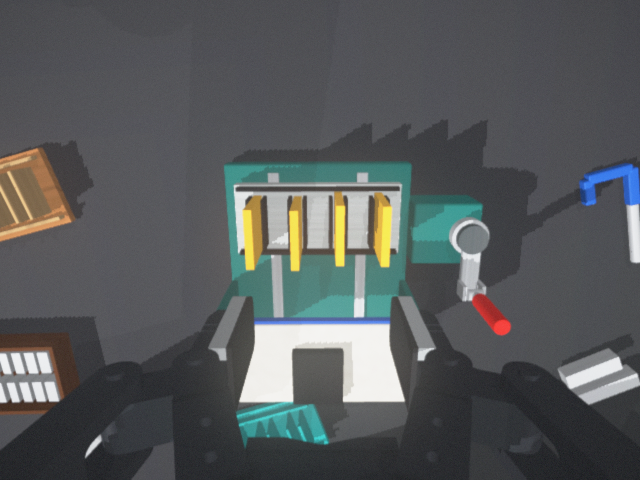

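Emit:
move_arm --targets '[[[-0.03,-0.4,0],[0,0,0.16]],[[-0.03,-0.4,0],[0,0,0.16]],[[-0.03,-0.4,0],[0,0,0.16]],[[-0.03,-0.4,0],[0,0,0.16]],[[-0.03,-0.4,0],[0,0,0.16]]]' --hand 0.65

```text
time_s: 21.2
tcp_pos: [0.4531, -0.0934, 0.3442]
tcp_rot: [-0.0, -0.101, 0.995, -0.0]
force: [1.9, 0.2, 0.3]
finger_gap: 0.0297
grasp_force: 0.0
```

Emit:
move_arm --targets '[[[-0.03,-0.4,-0.1],[0,0,0]],[[-0.03,-0.4,-0.1],[0,0,0]],[[-0.03,-0.4,-0.1],[0,0,0]],[[-0.03,-0.4,-0.1],[0,0,0]],[[-0.03,-0.4,-0.1],[0,0,0]]]'

```text
time_s: 21.62
tcp_pos: [0.4379, -0.2939, 0.2937]
tcp_rot: [-0.0, -0.1, 0.995, 0.0]
force: [0.8, -0.4, 1.1]
finger_gap: 0.0303
grasp_force: 0.0
```

Run:
```python
from h import *
s=get_state();print(s["time_s"],s["tcp_pos"],s["tcp_rot"],s["finger_gap"],s["joint_positions"])
im,h,X=cloud("wrist"); cv2.imwrite("pics/w6.png",im[:,:,::-1])
m=(abs(X[...,0]-.48)<.12)&(abs(X[...,1]+.297)<.14)&(X[...,2]>.006)&(X[...,2]<.07)&(h[...,1]>80)
print("all",rect(X[m]),m.sum())
t=m&(X[...,2]>.036)&(X[...,2]<.052)
n,l,st,c=cv2.connectedComponentsWithStats(t.astype(np.uint8))
for i in range(1,n):
    if st[i,4]>40: print(c[i].round(),st[i,4],rect(X[l==i]),X[l==i].mean(0).round(4))
im,h,X=cloud("top")
rk=(abs(X[...,0]-.48)<.12)&(abs(X[...,1]+.297)<.16)&(X[...,2]>.006)&(X[...,2]<.07)&(h[...,1]>80); print("top",rk.sum(),rect(X[rk]))
```

```text
21.6167 [ 0.43790264 -0.29386773  0.29365479] [-2.48017633e-04 -1.00398306e-01  9.94947294e-01  4.11784715e-05] 0.030328491710993444 [-5.90904699e-01  2.30530586e-01  1.34503692e-01  1.47520405e+00
 -2.52867643e-04 -7.92040135e-01]
all (array([ 475.5, -304.2]), array([ 89.6, 185.8]), 11.29) 12939
[234. 228.] 263 (array([ 490.4, -376.9]), array([55.3,  4.6]), 10.92) [ 0.4897 -0.3767  0.0404]
[251. 228.] 255 (array([ 486.8, -360.4]), array([55.3,  4.3]), 11.54) [ 0.4858 -0.3602  0.0404]
[278. 228.] 245 (array([ 481.7, -333.9]), array([55. ,  4.2]), 11.31) [ 0.481  -0.3338  0.0405]
[295. 227.] 235 (array([ 478.5, -317.4]), array([55.5,  4. ]), 10.64) [ 0.4767 -0.3175  0.0406]
[323. 228.] 219 (array([ 473. , -290.8]), array([55.5,  3. ]), 11.32) [ 0.4723 -0.2909  0.0408]
[340. 228.] 218 (array([ 469.9, -274.2]), array([55.6,  3.2]), 11.9) [ 0.4691 -0.2744  0.0408]
[367. 228.] 245 (array([ 464.4, -247.8]), array([55.6,  4.2]), 11.39) [ 0.4637 -0.2481  0.0404]
[384. 228.] 248 (array([ 461.3, -231.1]), array([55.5,  4.2]), 11.32) [ 0.4606 -0.2315  0.0404]
top 1467 (array([ 477.9, -296.7]), array([ 89.8, 186.2]), 11.63)
```

View pics/w6.png

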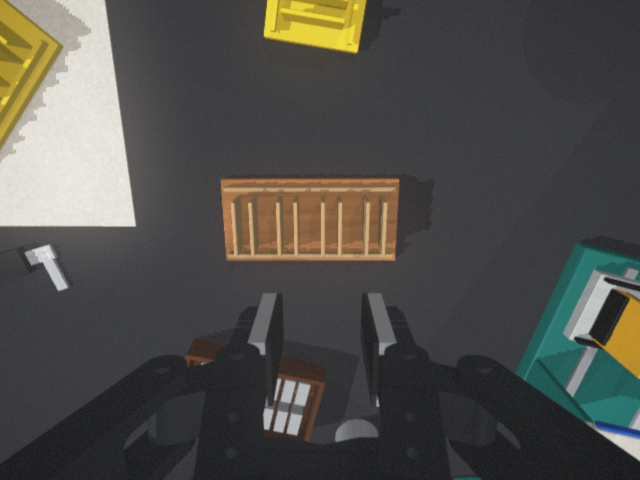

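```bash
cat >> h.py <<'E'
def cloud(n):
    f,cx,cy,V=K(n); im,d=read_camera(n); v,u=np.mgrid[:480,:640]
    X=(np.stack([(u-cx)/f*d,(v-cy)/f*d,d,np.ones_like(d)],-1)@np.linalg.inv(V).T)[...,:3]; X[d<=0]=-9
    return im,cv2.cvtColor(im,cv2.COLOR_RGB2HSV),X
def rack(n):
    im,h,X=cloud(n); m=(abs(X[...,0]-.48)<.14)&(abs(X[...,1]+.297)<.17)&(X[...,2]>.006)&(X[...,2]<.07)&(h[...,1]>80)&(h[...,0]<22)
    r=rect(X[m]); print("rack",n,r,m.sum()); return im,h,X,m
E
python3 - <<'E'
from h import *
s=get_state();print(s["time_s"],s["tcp_pos"])
im,h,X,m=rack("wrist")
t=m&(X[...,2]>.036)&(X[...,2]<.052)
n,l,st,c=cv2.connectedComponentsWithStats(t.astype(np.uint8))
for i in range(1,n):
    if st[i,4]>40: print(c[i].round(),st[i,4],rect(X[l==i]),X[l==i].mean(0).round(4))
s=get_state();print(s["time_s"],s["tcp_pos"])
E
```

```text
21.7167 [ 0.43735576 -0.29611257  0.29174177]
rack wrist (array([ 477.6, -298.1]), array([ 90.6, 186.1]), 11.58) 14215
[236. 230.] 301 (array([ 492.1, -370.9]), array([55.6,  4.7]), 11.75) [ 0.4912 -0.3707  0.0424]
[253. 230.] 283 (array([ 488.6, -354.4]), array([55.4,  4.2]), 11.35) [ 0.4878 -0.3542  0.0426]
[280. 231.] 263 (array([ 483.7, -328. ]), array([56.1,  4.3]), 11.61) [ 0.483  -0.3278  0.0428]
[297. 230.] 246 (array([ 480.3, -311.3]), array([56.,  4.]), 11.57) [ 0.4787 -0.3115  0.0429]
[324. 230.] 220 (array([ 474.5, -285. ]), array([55.1,  3. ]), 11.25) [ 0.4736 -0.2852  0.0434]
[341. 230.] 221 (array([ 470.9, -268.6]), array([55.3,  3.2]), 11.95) [ 0.4701 -0.2687  0.0434]
[369. 229.] 267 (array([ 465.6, -241.9]), array([55.7,  4.3]), 11.66) [ 0.4649 -0.2425  0.0427]
[386. 229.] 277 (array([ 462.4, -225.4]), array([55.4,  4.3]), 11.6) [ 0.4614 -0.2259  0.0426]
21.7667 [ 0.43770923 -0.29387076  0.29267426]
```

Emit:
move_arm --targets '[[[0,0.385,0.01],[0,0,-0.168]],[[0,0.385,0.01],[0,0,-0.168]],[[0,0.385,0.01],[0,0,-0.168]],[[0,0.385,0.01],[0,0,-0.168]],[[0,0.385,0.01],[0,0,-0.168]]]'

```text
time_s: 22.18
tcp_pos: [0.438, -0.0958, 0.2999]
tcp_rot: [0.0, 0.031, 1.0, 0.0]
force: [0.8, -0.2, -0.1]
finger_gap: 0.03
grasp_force: 0.0
```

Emit:
move_arm --targets '[[[0.03,0.385,0],[0,0,0]],[[0.03,0.385,0],[0,0,0]],[[0.03,0.385,0],[0,0,0]],[[0.03,0.385,0],[0,0,0]],[[0.03,0.385,0],[0,0,0]]]'

```text
time_s: 22.6
tcp_pos: [0.453, 0.0973, 0.2998]
tcp_rot: [0.0, 0.03, 1.0, 0.0]
force: [0.2, -0.4, -0.4]
finger_gap: 0.0297
grasp_force: 0.0
```

Emit:
move_arm --targets '[[[0,0,0],[0,0,0]],[[0,0,0],[0,0,0]],[[0,0,0],[0,0,0]]]'

```text
time_s: 22.85
tcp_pos: [0.4534, 0.0937, 0.2995]
tcp_rot: [-0.0, 0.031, 1.0, -0.0]
force: [-0.2, -0.1, -0.8]
finger_gap: 0.03
grasp_force: 0.0
```

```bash
cat >> h.py <<'E'
def plates(n="wrist"):
    im,h,X=cloud(n)
    yel=(h[...,0]>12)&(h[...,0]<35)&(h[...,1]>120)&(X[...,2]>.1)&(X[...,2]<.125)&(abs(X[...,1]-.1)<.13)&(abs(X[...,0]-.5)<.12)
    k,l,st,c=cv2.connectedComponentsWithStats(yel.astype(np.uint8))
    for i in range(1,k):
        if st[i,4]>60: print(c[i].round(),st[i,4],rect(X[l==i]),X[l==i].mean(0).round(4))
E
python3 - <<'E'
from h import *
for _ in range(2):
    s=get_state();print(s["time_s"],s["tcp_pos"],s["tcp_rot"]); plates()
E
```

```text
22.85 [0.45342196 0.09370517 0.29952365] [-3.94178361e-05  3.12392158e-02  9.99511923e-01 -1.59228363e-04]
[355. 264.] 676 (array([509. , 119.5]), array([ 8.1, 60.6]), 86.73) [0.5073 0.1194 0.1091]
[405. 265.] 753 (array([512.6, 163.1]), array([ 8.5, 61. ]), 87.2) [0.5111 0.1627 0.1086]
[255. 269.] 691 (array([507.6,  31.7]), array([ 8.2, 60.5]), 86.68) [0.5063 0.0325 0.1087]
[305. 269.] 646 (array([511.1,  75.4]), array([ 8. , 60.6]), 86.68) [0.5088 0.0757 0.1092]
22.9 [0.45359448 0.09308866 0.29951242] [ 1.48721227e-05  3.20339079e-02  9.99486771e-01 -1.53170383e-04]
[356. 264.] 692 (array([509.2, 119.5]), array([ 8.1, 60.9]), 86.79) [0.5074 0.1194 0.109 ]
[406. 264.] 756 (array([512.3, 163.3]), array([ 8.4, 60.3]), 87.08) [0.5109 0.1627 0.1085]
[256. 269.] 690 (array([507.5,  31.7]), array([ 8.2, 60.3]), 86.67) [0.5062 0.0325 0.1087]
[305. 269.] 646 (array([511.1,  75.4]), array([ 8.1, 60.8]), 86.71) [0.5093 0.0756 0.1093]
```

Emit:
move_arm --targets '[[[0.06,-0.07,-0.06],[0,0,0]],[[0.108,-0.123,-0.12],[0,0,0]],[[0.108,-0.123,-0.2],[0,0,0]],[[0.108,-0.123,-0.28],[0,0,0]],[[0.108,-0.123,-0.32],[0,0,0]]]'

```text
time_s: 23.37
tcp_pos: [0.5073, 0.0295, 0.1363]
tcp_rot: [-0.001, 0.034, 0.999, -0.0]
force: [0.3, -0.5, 0.1]
finger_gap: 0.0299
grasp_force: 0.0
```

Emit:
move_arm --targets '[[[0,0,0],[0,0,0]],[[0,0,0],[0,0,0]],[[0,0,0],[0,0,0]]]'

```text
time_s: 23.62
tcp_pos: [0.509, 0.0313, 0.1412]
tcp_rot: [0.001, 0.033, 0.999, 0.0]
force: [-0.4, 0.1, -0.2]
finger_gap: 0.0297
grasp_force: 0.0
```

```bash
cat >> h.py <<'E'
def st(): s=get_state(); print(round(s["time_s"],2),s["tcp_pos"].round(4),s["tcp_rot"].round(3),round(s["finger_gap"],4),s["force"].round(1),round(s["grasp_force"],1))
E
python3 - <<'E'
from h import *
st(); plates(); st()
E
```

```text
23.62 [0.509  0.0313 0.1412] [0.001 0.033 0.999 0.   ] 0.0297 [-0.4  0.1 -0.2] 0.0
[512. 265.] 3402 (array([509.4, 119.6]), array([ 9.5, 60.5]), 86.89) [0.5071 0.1185 0.108 ]
[606. 266.] 4015 (array([512.9, 163.2]), array([10.4, 60.7]), 86.93) [0.5107 0.1619 0.1075]
[321. 275.] 2212 (array([508. ,  31.6]), array([ 7.9, 60.7]), 86.64) [0.5056 0.0318 0.1095]
[416. 273.] 2588 (array([511.4,  75.4]), array([ 8.6, 60.4]), 86.75) [0.5075 0.0751 0.1087]
23.67 [0.5094 0.0316 0.1417] [0.002 0.033 0.999 0.   ] 0.03 [ 0.5  0.3 -0.1] 0.0
```

Emit:
move_arm --targets '[[[-0.002,0,-0.05],[0,0,0]],[[-0.002,0,-0.1],[0,0,0]],[[-0.002,0,-0.126],[0,0,0]],[[-0.002,0,-0.126],[0,0,0]],[[-0.002,0,-0.126],[0,0,0]]]'

```text
time_s: 24.08
tcp_pos: [0.508, 0.0319, 0.0779]
tcp_rot: [0.001, 0.032, 0.999, 0.0]
force: [0.7, -0.2, 0.1]
finger_gap: 0.03
grasp_force: 0.0
```

Emit:
move_arm --targets '[[[0,0,0],[0,0,0]],[[0,0,0],[0,0,0]],[[0,0,0],[0,0,0]],[[0,0,0],[0,0,0]],[[0,0,0],[0,0,0]]]' --hand 1 --force 40

```text
time_s: 24.5
tcp_pos: [0.5085, 0.032, 0.0782]
tcp_rot: [0.002, 0.033, 0.999, 0.0]
force: [-1.5, 0.4, 7.6]
finger_gap: 0.0074
grasp_force: 41.7
```

Emit:
move_arm --targets '[[[0,0,0.02],[0,0,0]],[[0,0,0.06],[0,0,0]],[[0,0,0.12],[0,0,0]],[[0,0,0.19],[0,0,0]],[[0,0,0.24],[0,0,0]]]'

```text
time_s: 24.92
tcp_pos: [0.5074, 0.0318, 0.2001]
tcp_rot: [0.001, 0.033, 0.999, 0.0]
force: [0.9, -0.3, -0.8]
finger_gap: 0.0072
grasp_force: 40.3
```

Run:
```python
from h import *
st(); rack("top")
```

```text
24.92 [0.5074 0.0318 0.2001] [0.001 0.033 0.999 0.   ] 0.0072 [ 0.9 -0.3 -0.8] 40.3
rack top (array([ 477.9, -296.7]), array([ 90. , 187.2]), 11.58) 1847
```

Emit:
move_arm --targets '[[[-0.018,-0.395,0],[0,0,0.171]],[[-0.018,-0.395,0],[0,0,0.171]],[[-0.018,-0.395,0],[0,0,0.171]],[[-0.018,-0.395,0],[0,0,0.171]],[[-0.018,-0.395,0],[0,0,0.171]]]'

```text
time_s: 25.38
tcp_pos: [0.4977, -0.1675, 0.1974]
tcp_rot: [0.001, -0.102, 0.995, -0.0]
force: [1.5, 0.4, -0.8]
finger_gap: 0.0079
grasp_force: 40.3
```

Emit:
move_arm --targets '[[[-0.016,-0.394,-0.04],[0,0,0]],[[-0.016,-0.394,-0.08],[0,0,0]],[[-0.016,-0.394,-0.08],[0,0,0]],[[-0.016,-0.394,-0.08],[0,0,0]],[[-0.016,-0.394,-0.08],[0,0,0]]]'

```text
time_s: 25.8
tcp_pos: [0.4895, -0.3655, 0.1566]
tcp_rot: [0.0, -0.101, 0.995, -0.0]
force: [1.4, -0.2, -1.5]
finger_gap: 0.0076
grasp_force: 40.3
```

Emit:
move_arm --targets '[[[0,0,0],[0,0,0]],[[0,0,0],[0,0,0]],[[0,0,0],[0,0,0]]]'

```text
time_s: 26.05
tcp_pos: [0.4899, -0.3625, 0.1567]
tcp_rot: [-0.0, -0.101, 0.995, 0.0]
force: [-0.0, 0.2, -0.4]
finger_gap: 0.0072
grasp_force: 40.3
```

Run:
```python
from h import *
st(); im,h,X,m=rack("wrist"); cv2.imwrite("pics/w7.png",im[:,:,::-1]); st()
t=m&(X[...,2]>.036)&(X[...,2]<.052)
n,l,S,c=cv2.connectedComponentsWithStats(t.astype(np.uint8))
for i in range(1,n):
    if S[i,4]>80: print(c[i].round(),S[i,4],rect(X[l==i]))
y=(h[...,0]>12)&(h[...,0]<35)&(h[...,1]>120)&(X[...,2]>.1)&(abs(X[...,1]+.36)<.05); print("plate",rect(X[y]),X[y][:,2].max(),y.sum())
```

```text
26.05 [ 0.4899 -0.3625  0.1567] [-0.    -0.101  0.995  0.   ] 0.0072 [-0.   0.2 -0.4] 40.3
rack wrist (array([ 477.5, -298.1]), array([ 89.8, 186. ]), 11.53) 29493
26.1 [ 0.4902 -0.362   0.157 ] [ 0.    -0.102  0.995 -0.   ] 0.0071 [ 0.7 -0.1 -1. ] 40.3
[307. 227.] 508 (array([ 492.4, -371. ]), array([55.7,  4. ]), 11.3)
[334. 221.] 364 (array([ 486.1, -354.8]), array([49.9,  3.3]), 12.0)
[374. 230.] 620 (array([ 483.6, -328. ]), array([55.7,  4.3]), 11.59)
[400. 230.] 677 (array([ 480.4, -311.4]), array([56.1,  4.6]), 11.64)
[441. 231.] 753 (array([ 475. , -285.1]), array([56.1,  4.8]), 11.73)
[467. 230.] 811 (array([ 471.4, -268.3]), array([55.7,  4.8]), 11.54)
[508. 231.] 904 (array([ 466.3, -242.1]), array([56.,  5.]), 11.92)
[534. 230.] 969 (array([ 462.8, -225.4]), array([55.8,  5.2]), 11.53)
plate (array([ 489.5, -361. ]), array([61.6, 10.8]), 12.54) 0.23234024036102696 5716
```

View pics/w7.png

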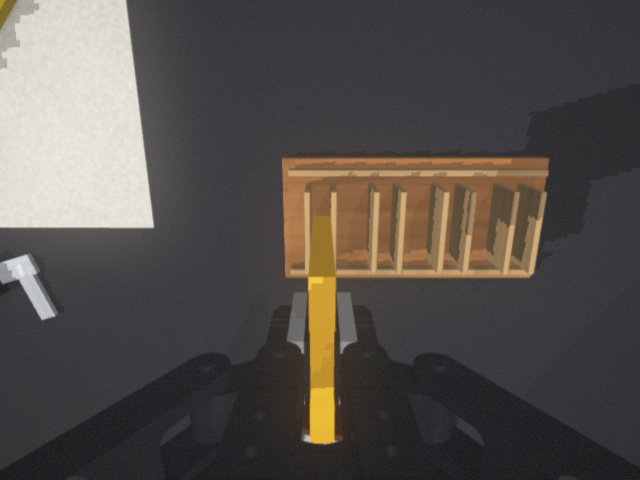

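Emit:
move_arm --targets '[[[0.001,0,-0.06],[0,0,0]],[[0.001,0,-0.11],[0,0,0]],[[0.001,0,-0.14],[0,0,0]],[[0.001,0,-0.16],[0,0,0]],[[0.001,0,-0.17],[0,0,0]]]'

```text
time_s: 26.52
tcp_pos: [0.4907, -0.3613, 0.0708]
tcp_rot: [-0.0, -0.102, 0.995, 0.0]
force: [-0.3, -0.0, -0.7]
finger_gap: 0.0074
grasp_force: 40.5
```

Emit:
move_arm --targets '[[[0,0,-0.015],[0,0,0]],[[0,0,-0.03],[0,0,0]],[[0,0,-0.044],[0,0,0]],[[0,0,-0.044],[0,0,0]],[[0,0,-0.044],[0,0,0]]]'

```text
time_s: 26.93
tcp_pos: [0.4906, -0.3627, 0.0493]
tcp_rot: [-0.0, -0.101, 0.995, -0.0]
force: [0.4, 0.0, -1.3]
finger_gap: 0.0078
grasp_force: 40.5
```

Emit:
move_arm --targets '[[[0,0,0],[0,0,0]],[[0,0,0],[0,0,0]],[[0,0,0],[0,0,0]],[[0,0,0],[0,0,0]],[[0,0,0.01],[0,0,0]]]' --hand 0.68

```text
time_s: 27.35
tcp_pos: [0.4902, -0.3624, 0.0538]
tcp_rot: [-0.0, -0.101, 0.995, 0.0]
force: [0.8, -0.3, 0.2]
finger_gap: 0.0274
grasp_force: 0.0
```

Emit:
move_arm --targets '[[[0,0,0.06],[0,0,0]],[[0,0,0.14],[0,0,0]],[[0,0,0.22],[0,0,0]],[[0,0,0.29],[0,0,0]],[[0,0,0.29],[0,0,0]]]'

```text
time_s: 27.77
tcp_pos: [0.4929, -0.3644, 0.2075]
tcp_rot: [0.004, -0.101, 0.995, -0.004]
force: [-0.2, -0.7, 0.5]
finger_gap: 0.0277
grasp_force: 0.0
```

Emit:
move_arm --targets '[[[0.02,0.4,0],[0,0,-0.168]],[[0.02,0.4,0],[0,0,-0.168]],[[0.02,0.4,0],[0,0,-0.168]],[[0.02,0.4,0],[0,0,-0.168]],[[0.02,0.4,0],[0,0,-0.168]]]' --hand 0.65

```text
time_s: 28.18
tcp_pos: [0.5002, -0.1604, 0.1998]
tcp_rot: [0.0, 0.03, 1.0, 0.0]
force: [1.3, 0.2, 0.3]
finger_gap: 0.0301
grasp_force: 0.0
```

Emit:
move_arm --targets '[[[0.02,0.3,0],[0,0,0]],[[0.02,0.4,0],[0,0,0]],[[0.02,0.476,0],[0,0,0]],[[0.02,0.476,-0.04],[0,0,0]],[[0.02,0.476,-0.06],[0,0,0]]]'

```text
time_s: 28.6
tcp_pos: [0.51, 0.045, 0.181]
tcp_rot: [0.002, 0.03, 1.0, 0.0]
force: [1.5, -0.3, 0.2]
finger_gap: 0.0298
grasp_force: 0.0
```

Emit:
move_arm --targets '[[[0,0,-0.04],[0,0,0]],[[0,0,-0.06],[0,0,0]],[[0,0,-0.06],[0,0,0]],[[0,0,-0.06],[0,0,0]],[[0,0,-0.06],[0,0,0]]]'

```text
time_s: 29.02
tcp_pos: [0.5099, 0.0417, 0.1504]
tcp_rot: [0.0, 0.031, 1.0, -0.0]
force: [0.0, -0.5, -0.2]
finger_gap: 0.0299
grasp_force: 0.0
```

Run:
```python
from h import *
st(); plates(); st(); im,_,_,_=rack("top"); cv2.imwrite("pics/t2.png",im[:,:,::-1])
```

```text
29.02 [0.5099 0.0417 0.1504] [ 0.     0.031  1.    -0.   ] 0.0299 [ 0.  -0.5 -0.2] 0.0
[482. 259.] 2942 (array([509.4, 119.7]), array([ 9.2, 60.6]), 86.56) [0.5072 0.1186 0.1081]
[572. 260.] 3481 (array([512.7, 163.2]), array([ 9.9, 60.5]), 86.75) [0.5108 0.1621 0.1076]
[391. 257.] 1853 (array([505.3,  75.7]), array([ 8.3, 48. ]), 86.91) [0.5028 0.0754 0.1088]
29.07 [0.5101 0.0417 0.1505] [ 0.001  0.031  1.    -0.   ] 0.0298 [-0.4  0.3  0.4] 0.0
rack top (array([ 477.9, -296.8]), array([ 90.2, 186. ]), 11.69) 1778
```

Emit:
move_arm --targets '[[[0.002,0.068,0],[0,0,0]],[[0.002,0.068,0],[0,0,0]],[[0.002,0.068,0],[0,0,0]],[[0.002,0.068,0],[0,0,0]],[[0.002,0.068,-0.03],[0,0,0]]]'

```text
time_s: 29.53
tcp_pos: [0.5122, 0.0763, 0.1368]
tcp_rot: [0.002, 0.031, 1.0, 0.0]
force: [0.1, 0.1, -0.4]
finger_gap: 0.0299
grasp_force: 0.0
```

Emit:
move_arm --targets '[[[0,0,-0.04],[0,0,0]],[[0,0,-0.08],[0,0,0]],[[0,0,-0.114],[0,0,0]],[[0,0,-0.114],[0,0,0]],[[0,0,-0.114],[0,0,0]]]'

```text
time_s: 29.95
tcp_pos: [0.51, 0.076, 0.0774]
tcp_rot: [-0.001, 0.031, 1.0, -0.0]
force: [0.2, 0.1, -0.0]
finger_gap: 0.0299
grasp_force: 0.0
```

Emit:
move_arm --targets '[[[0,0,0],[0,0,0]],[[0,0,0],[0,0,0]],[[0,0,0],[0,0,0]],[[0,0,0],[0,0,0]],[[0,0,0],[0,0,0]]]' --hand 1 --force 40

```text
time_s: 30.37
tcp_pos: [0.5113, 0.0768, 0.0787]
tcp_rot: [0.001, 0.03, 1.0, -0.0]
force: [-0.1, -1.9, 6.1]
finger_gap: 0.0069
grasp_force: 44.4
```

Emit:
move_arm --targets '[[[0,0,0.02],[0,0,0]],[[0,0,0.06],[0,0,0]],[[0,0,0.12],[0,0,0]],[[0,0,0.19],[0,0,0]],[[0,0,0.24],[0,0,0]]]'

```text
time_s: 30.78
tcp_pos: [0.5106, 0.077, 0.2009]
tcp_rot: [0.001, 0.03, 1.0, 0.0]
force: [0.4, 0.1, -1.1]
finger_gap: 0.0078
grasp_force: 43.3
```

Run:
```python
from h import *
st(); rack("top")
```

```text
30.78 [0.5106 0.077  0.2009] [0.001 0.03  1.    0.   ] 0.0078 [ 0.4  0.1 -1.1] 43.3
rack top (array([ 477.7, -296.7]), array([ 90.3, 186.1]), 11.61) 1774
```

Emit:
move_arm --targets '[[[-0.03,-0.395,0],[0,0,0.168]],[[-0.03,-0.395,0],[0,0,0.168]],[[-0.03,-0.395,0],[0,0,0.168]],[[-0.03,-0.395,0],[0,0,0.168]],[[-0.03,-0.395,0],[0,0,0.168]]]'

```text
time_s: 31.25
tcp_pos: [0.4949, -0.1222, 0.1983]
tcp_rot: [0.0, -0.102, 0.995, -0.0]
force: [0.4, 0.3, -1.5]
finger_gap: 0.0076
grasp_force: 43.3
```

Emit:
move_arm --targets '[[[-0.028,-0.398,0],[0,0,0]],[[-0.028,-0.398,0],[0,0,0]],[[-0.028,-0.398,0],[0,0,0]],[[-0.028,-0.398,0],[0,0,0]],[[-0.028,-0.398,0],[0,0,0]]]'

```text
time_s: 31.67
tcp_pos: [0.4807, -0.3225, 0.1981]
tcp_rot: [0.0, -0.101, 0.995, -0.0]
force: [0.9, -0.0, -0.5]
finger_gap: 0.0072
grasp_force: 43.3
```

Emit:
move_arm --targets '[[[0,0,-0.04],[0,0,0]],[[0,0,-0.08],[0,0,0]],[[0,0,-0.08],[0,0,0]],[[0,0,-0.08],[0,0,0]],[[0,0,-0.08],[0,0,0]]]'

```text
time_s: 32.08
tcp_pos: [0.4818, -0.3195, 0.1587]
tcp_rot: [0.0, -0.102, 0.995, -0.0]
force: [0.2, 0.2, -1.2]
finger_gap: 0.0073
grasp_force: 43.3
```

Run:
```python
from h import *
st(); im,h,X,m=rack("wrist"); cv2.imwrite("pics/w8.png",im[:,:,::-1]); st()
t=m&(X[...,2]>.036)&(X[...,2]<.052)
n,l,S,c=cv2.connectedComponentsWithStats(t.astype(np.uint8))
for i in range(1,n):
    if S[i,4]>80: print(c[i].round(),S[i,4],rect(X[l==i]))
```

```text
32.08 [ 0.4818 -0.3195  0.1587] [ 0.    -0.102  0.995 -0.   ] 0.0073 [ 0.2  0.2 -1.2] 43.3
rack wrist (array([ 477.7, -298. ]), array([ 90.3, 186.7]), 11.48) 27610
32.13 [ 0.4821 -0.3195  0.159 ] [ 0.001 -0.102  0.995 -0.001] 0.0074 [ 0.3  0.2 -0.9] 43.3
[264. 226.] 999 (array([ 487.8, -355.9]), array([60.5, 12.7]), 18.5)
[307. 227.] 473 (array([ 483.5, -328. ]), array([55.8,  3.4]), 11.1)
[334. 221.] 407 (array([ 480.1, -311.1]), array([55.4,  3.9]), 11.87)
[400. 229.] 666 (array([ 471.5, -268.2]), array([56.1,  4.6]), 11.67)
[467. 229.] 806 (array([ 462.8, -225.4]), array([56.1,  4.8]), 11.54)
[374. 229.] 607 (array([ 475. , -284.8]), array([56.4,  4.2]), 11.47)
[441. 229.] 746 (array([ 466.1, -241.9]), array([55.9,  4.7]), 11.44)
```

View pics/w8.png

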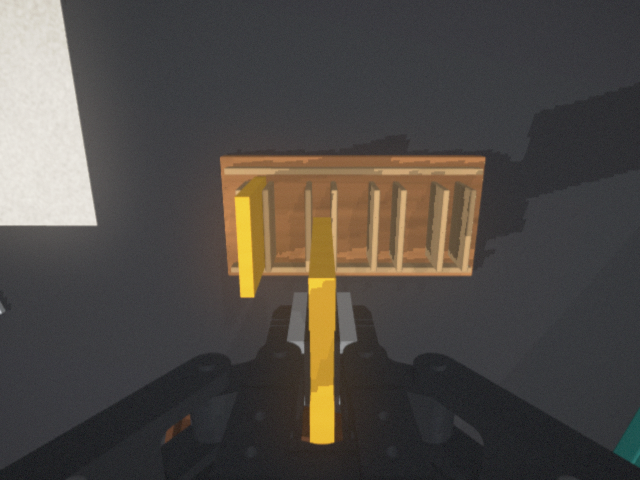

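Emit:
move_arm --targets '[[[0,0,-0.06],[0,0,0]],[[0,0,-0.11],[0,0,0]],[[0,0,-0.14],[0,0,0]],[[0,0,-0.16],[0,0,0]],[[0,0,-0.175],[0,0,0]]]'

```text
time_s: 32.55
tcp_pos: [0.4819, -0.3194, 0.0701]
tcp_rot: [0.0, -0.102, 0.995, -0.0]
force: [-0.7, -0.1, -0.8]
finger_gap: 0.0073
grasp_force: 43.4
```

Emit:
move_arm --targets '[[[0,0,-0.015],[0,0,0]],[[0,0,-0.03],[0,0,0]],[[0,0,-0.043],[0,0,0]],[[0,0,-0.043],[0,0,0]],[[0,0,-0.043],[0,0,0]]]'

```text
time_s: 32.97
tcp_pos: [0.4817, -0.3198, 0.0487]
tcp_rot: [0.0, -0.101, 0.995, -0.0]
force: [-0.3, -0.7, -0.2]
finger_gap: 0.007
grasp_force: 44.1
```

Emit:
move_arm --targets '[[[0,0,0],[0,0,0]],[[0,0,0],[0,0,0]],[[0,0,0],[0,0,0]],[[0,0,0],[0,0,0]],[[0,0,0.01],[0,0,0]]]' --hand 0.68

```text
time_s: 33.38
tcp_pos: [0.481, -0.3194, 0.0529]
tcp_rot: [-0.0, -0.101, 0.995, 0.0]
force: [-1.2, 0.2, 0.7]
finger_gap: 0.0273
grasp_force: 0.0
```

Emit:
move_arm --targets '[[[0,0,0.06],[0,0,0]],[[0,0,0.14],[0,0,0]],[[0,0,0.22],[0,0,0]],[[0,0,0.29],[0,0,0]],[[0,0,0.29],[0,0,0]]]'

```text
time_s: 33.8
tcp_pos: [0.4839, -0.3213, 0.2063]
tcp_rot: [0.004, -0.102, 0.995, -0.003]
force: [0.5, -1.6, -0.2]
finger_gap: 0.0274
grasp_force: 0.0
```

Run:
```python
from h import *
st(); rack("wrist"); rack("top")
```

```text
33.8 [ 0.4839 -0.3213  0.2063] [ 0.004 -0.102  0.995 -0.003] 0.0274 [ 0.5 -1.6 -0.2] 0.0
rack wrist (array([ 477.8, -298. ]), array([ 90.5, 186.3]), 11.53) 21396
rack top (array([ 474.9, -281.9]), array([ 89.9, 155.4]), 11.5) 1128
```

Emit:
move_arm --targets '[[[0.027,0.4,0],[0,0,-0.168]],[[0.027,0.4,0],[0,0,-0.168]],[[0.027,0.4,0],[0,0,-0.168]],[[0.027,0.4,0],[0,0,-0.168]],[[0.027,0.4,0],[0,0,-0.168]]]' --hand 0.65

```text
time_s: 34.32
tcp_pos: [0.4938, -0.1174, 0.1971]
tcp_rot: [-0.001, 0.031, 1.0, 0.0]
force: [-0.1, -0.7, -0.2]
finger_gap: 0.0299
grasp_force: 0.0
```

Emit:
move_arm --targets '[[[0.027,0.4,0],[0,0,0]],[[0.027,0.4,0],[0,0,0]],[[0.027,0.4,0],[0,0,0]],[[0.027,0.4,0],[0,0,0]],[[0.027,0.4,0],[0,0,0]]]'

```text
time_s: 34.73
tcp_pos: [0.5073, 0.0829, 0.1972]
tcp_rot: [-0.001, 0.03, 1.0, -0.0]
force: [1.0, -0.4, 0.4]
finger_gap: 0.0299
grasp_force: 0.0
```

Emit:
move_arm --targets '[[[0,0.078,0],[0,0,0]],[[0,0.078,-0.04],[0,0,0]],[[0,0.078,-0.1],[0,0,0]],[[0,0.078,-0.11],[0,0,0]],[[0,0.078,-0.11],[0,0,0]]]'

```text
time_s: 35.15
tcp_pos: [0.5062, 0.1189, 0.141]
tcp_rot: [-0.003, 0.03, 1.0, -0.001]
force: [0.3, 0.3, 0.2]
finger_gap: 0.0298
grasp_force: 0.0
```

Run:
```python
from h import *
st(); plates(); st(); rack("top")
```

```text
35.15 [0.5062 0.1189 0.141 ] [-0.003  0.03   1.    -0.001] 0.0298 [0.3 0.3 0.2] 0.0
[323. 285.] 2094 (array([509.1, 119.6]), array([ 7.7, 60.7]), 86.72) [0.507  0.1198 0.1095]
[418. 280.] 2438 (array([512.2, 163.5]), array([ 8.5, 59.5]), 86.95) [0.5076 0.1632 0.1087]
35.2 [0.5074 0.1189 0.1427] [-0.002  0.03   1.    -0.   ] 0.0299 [ 0.3 -0.3  0.5] 0.0
rack top (array([ 477.6, -296.8]), array([ 90.4, 186.3]), 11.63) 1722
```

Emit:
move_arm --targets '[[[0,0.001,-0.05],[0,0,0]],[[0,0.001,-0.1],[0,0,0]],[[0,0.001,-0.13],[0,0,0]],[[0,0.001,-0.13],[0,0,0]],[[0,0.001,-0.13],[0,0,0]]]'

```text
time_s: 35.67
tcp_pos: [0.5089, 0.1194, 0.0794]
tcp_rot: [0.0, 0.031, 1.0, -0.0]
force: [0.1, 0.0, 0.7]
finger_gap: 0.0302
grasp_force: 0.0
```

Emit:
move_arm --targets '[[[0,0,0],[0,0,0]],[[0,0,0],[0,0,0]],[[0,0,0],[0,0,0]],[[0,0,0],[0,0,0]],[[0,0,0],[0,0,0]]]' --hand 1 --force 40

```text
time_s: 36.08
tcp_pos: [0.5097, 0.12, 0.0803]
tcp_rot: [0.002, 0.03, 1.0, 0.0]
force: [-1.6, -0.2, 7.0]
finger_gap: 0.0076
grasp_force: 41.3
```

Emit:
move_arm --targets '[[[0,0,0.02],[0,0,0]],[[0,0,0.06],[0,0,0]],[[0,0,0.12],[0,0,0]],[[0,0,0.19],[0,0,0]],[[0,0,0.24],[0,0,0]]]'

```text
time_s: 36.5
tcp_pos: [0.5087, 0.12, 0.2022]
tcp_rot: [0.001, 0.03, 1.0, 0.0]
force: [2.1, 0.6, -0.8]
finger_gap: 0.0074
grasp_force: 40.1
```

Run:
```python
from h import *
st(); rack("top")
```

```text
36.5 [0.5087 0.12   0.2022] [0.001 0.03  1.    0.   ] 0.0074 [ 2.1  0.6 -0.8] 40.1
rack top (array([ 478. , -297.5]), array([ 90. , 187.5]), 11.52) 1707
```

Emit:
move_arm --targets '[[[-0.036,-0.395,0],[0,0,0.168]],[[-0.036,-0.395,0],[0,0,0.168]],[[-0.036,-0.395,0],[0,0,0.168]],[[-0.036,-0.395,0],[0,0,0.168]],[[-0.036,-0.395,0],[0,0,0.168]]]'

```text
time_s: 36.97
tcp_pos: [0.4899, -0.0793, 0.1995]
tcp_rot: [0.001, -0.102, 0.995, -0.0]
force: [1.1, 0.0, -0.7]
finger_gap: 0.0076
grasp_force: 40.1
```

Emit:
move_arm --targets '[[[-0.036,-0.398,0],[0,0,0]],[[-0.036,-0.398,0],[0,0,0]],[[-0.036,-0.398,0],[0,0,0]],[[-0.036,-0.398,0],[0,0,0]],[[-0.036,-0.398,0],[0,0,0]]]'

```text
time_s: 37.38
tcp_pos: [0.4718, -0.2796, 0.1995]
tcp_rot: [0.0, -0.101, 0.995, -0.001]
force: [0.6, -0.3, -0.9]
finger_gap: 0.0075
grasp_force: 40.1
```

Emit:
move_arm --targets '[[[0,0,-0.04],[0,0,0]],[[0,0,-0.08],[0,0,0]],[[0,0,-0.08],[0,0,0]],[[0,0,-0.08],[0,0,0]],[[0,0,-0.08],[0,0,0]]]'

```text
time_s: 37.8
tcp_pos: [0.4729, -0.2765, 0.1598]
tcp_rot: [0.0, -0.102, 0.995, -0.0]
force: [0.4, -0.8, -0.6]
finger_gap: 0.0073
grasp_force: 40.1
```

Run:
```python
from h import *
st(); im,h,X,m=rack("wrist"); st()
t=m&(X[...,2]>.036)&(X[...,2]<.052)
n,l,S,c=cv2.connectedComponentsWithStats(t.astype(np.uint8))
for i in range(1,n):
    if S[i,4]>80: print(c[i].round(),S[i,4],rect(X[l==i]))
```

```text
37.8 [ 0.4729 -0.2765  0.1598] [ 0.    -0.102  0.995 -0.   ] 0.0073 [ 0.4 -0.8 -0.6] 40.1
rack wrist (array([ 477.6, -297.9]), array([ 90.2, 185.9]), 11.53) 24064
37.85 [ 0.4732 -0.2766  0.1601] [ 0.001 -0.102  0.995 -0.001] 0.0071 [ 0.3  0.5 -0.3] 40.1
[196. 226.] 1417 (array([ 487.9, -356. ]), array([61.1, 13.3]), 18.38)
[259. 224.] 383 (array([ 480.4, -315.5]), array([60.3,  8.2]), 19.27)
[267. 228.] 576 (array([ 480. , -311.2]), array([55.5,  4.2]), 11.61)
[308. 221.] 445 (array([ 471.3, -285.5]), array([48.9,  4. ]), 11.15)
[334. 202.] 86 (array([ 455.1, -271.5]), array([22.6,  4. ]), 12.06)
[372. 224.] 147 (array([ 465.5, -243.8]), array([54.2,  3.6]), 7.9)
[398. 224.] 204 (array([ 462.8, -227. ]), array([55.8,  3.6]), 8.14)
```

Emit:
move_arm --targets '[[[0.001,0,-0.06],[0,0,0]],[[0.001,0,-0.11],[0,0,0]],[[0.001,0,-0.14],[0,0,0]],[[0.001,0,-0.16],[0,0,0]],[[0.001,0,-0.175],[0,0,0]]]'

```text
time_s: 38.27
tcp_pos: [0.4735, -0.2764, 0.0711]
tcp_rot: [0.0, -0.102, 0.995, -0.0]
force: [0.1, 0.1, -1.4]
finger_gap: 0.0073
grasp_force: 40.2
```

Emit:
move_arm --targets '[[[0,0,-0.015],[0,0,0]],[[0,0,-0.03],[0,0,0]],[[0,0,-0.043],[0,0,0]],[[0,0,-0.043],[0,0,0]],[[0,0,-0.043],[0,0,0]]]'

```text
time_s: 38.68
tcp_pos: [0.4733, -0.2768, 0.0497]
tcp_rot: [0.0, -0.101, 0.995, -0.0]
force: [0.9, 0.1, -0.2]
finger_gap: 0.0076
grasp_force: 41.3
```

Emit:
move_arm --targets '[[[0,0,0],[0,0,0]],[[0,0,0],[0,0,0]],[[0,0,0],[0,0,0]],[[0,0,0],[0,0,0]],[[0,0,0.01],[0,0,0]]]' --hand 0.68

```text
time_s: 39.1
tcp_pos: [0.4725, -0.2764, 0.054]
tcp_rot: [-0.001, -0.101, 0.995, 0.0]
force: [1.0, 0.4, -0.4]
finger_gap: 0.0275
grasp_force: 0.0
```

Emit:
move_arm --targets '[[[0,0,0.06],[0,0,0]],[[0,0,0.14],[0,0,0]],[[0,0,0.22],[0,0,0]],[[0,0,0.29],[0,0,0]],[[0,0,0.29],[0,0,0]]]'

```text
time_s: 39.52
tcp_pos: [0.4755, -0.2781, 0.207]
tcp_rot: [0.004, -0.101, 0.995, -0.003]
force: [0.1, -0.7, 0.1]
finger_gap: 0.0276
grasp_force: 0.0
```

Emit:
move_arm --targets '[[[0.039,0.4,0],[0,0,-0.168]],[[0.039,0.4,0],[0,0,-0.168]],[[0.039,0.4,0],[0,0,-0.168]],[[0.039,0.4,0],[0,0,-0.168]],[[0.039,0.4,0],[0,0,-0.168]]]' --hand 0.65

```text
time_s: 39.93
tcp_pos: [0.4922, -0.0749, 0.2]
tcp_rot: [0.0, 0.031, 1.0, -0.0]
force: [1.4, -0.4, 0.2]
finger_gap: 0.0302
grasp_force: 0.0
```

Emit:
move_arm --targets '[[[0.039,0.4,0],[0,0,0]],[[0.039,0.4,0],[0,0,0]],[[0.039,0.4,0],[0,0,0]],[[0.039,0.4,0],[0,0,0]],[[0.039,0.4,0],[0,0,0]]]'

```text
time_s: 40.35
tcp_pos: [0.5118, 0.1262, 0.2]
tcp_rot: [0.0, 0.03, 1.0, 0.0]
force: [1.0, -0.3, -0.7]
finger_gap: 0.0299
grasp_force: 0.0
```

Emit:
move_arm --targets '[[[0,0.078,0],[0,0,0]],[[0,0.078,-0.04],[0,0,0]],[[0,0.078,-0.1],[0,0,0]],[[0,0.078,-0.11],[0,0,0]],[[0,0.078,-0.11],[0,0,0]]]'

```text
time_s: 40.77
tcp_pos: [0.5105, 0.162, 0.1432]
tcp_rot: [-0.002, 0.03, 1.0, -0.001]
force: [0.7, -0.3, -0.4]
finger_gap: 0.0298
grasp_force: 0.0
```

Run:
```python
from h import *
st(); plates(); st(); rack("top")
```

```text
40.77 [0.5105 0.162  0.1432] [-0.002  0.03   1.    -0.001] 0.0298 [ 0.7 -0.3 -0.4] 0.0
[325. 281.] 2107 (array([512.8, 163.8]), array([ 7.8, 61.1]), 86.5) [0.5105 0.1639 0.1095]
40.82 [0.5115 0.162  0.1447] [-0.001  0.03   1.    -0.   ] 0.0302 [-0.1 -0.1 -0. ] 0.0
rack top (array([ 478. , -296.6]), array([ 90.1, 186.1]), 11.73) 1655
```

Emit:
move_arm --targets '[[[0,0.002,-0.05],[0,0,0]],[[0,0.002,-0.1],[0,0,0]],[[0,0.002,-0.133],[0,0,0]],[[0,0.002,-0.133],[0,0,0]],[[0,0.002,-0.133],[0,0,0]]]'

```text
time_s: 41.28
tcp_pos: [0.5125, 0.163, 0.0791]
tcp_rot: [0.0, 0.031, 1.0, 0.0]
force: [-0.4, -0.2, -0.1]
finger_gap: 0.0299
grasp_force: 0.0
```

Emit:
move_arm --targets '[[[0,0,0],[0,0,0]],[[0,0,0],[0,0,0]],[[0,0,0],[0,0,0]],[[0,0,0],[0,0,0]],[[0,0,0],[0,0,0]]]' --hand 1 --force 40

```text
time_s: 41.7
tcp_pos: [0.5133, 0.1635, 0.08]
tcp_rot: [0.002, 0.03, 1.0, 0.0]
force: [0.3, -1.4, 7.1]
finger_gap: 0.0074
grasp_force: 41.8
```

Emit:
move_arm --targets '[[[0,0,0.02],[0,0,0]],[[0,0,0.06],[0,0,0]],[[0,0,0.12],[0,0,0]],[[0,0,0.19],[0,0,0]],[[0,0,0.24],[0,0,0]]]'

```text
time_s: 42.12
tcp_pos: [0.5123, 0.1635, 0.2019]
tcp_rot: [0.001, 0.03, 1.0, 0.0]
force: [0.8, -0.2, -0.8]
finger_gap: 0.007
grasp_force: 40.6
```

Run:
```python
from h import *
st(); rack("top")
```

```text
42.12 [0.5123 0.1635 0.2019] [0.001 0.03  1.    0.   ] 0.007 [ 0.8 -0.2 -0.8] 40.6
rack top (array([ 477.9, -296.5]), array([ 90. , 186.1]), 11.48) 1691
```

Emit:
move_arm --targets '[[[-0.048,-0.395,0],[0,0,0.168]],[[-0.048,-0.395,0],[0,0,0.168]],[[-0.048,-0.395,0],[0,0,0.168]],[[-0.048,-0.395,0],[0,0,0.168]],[[-0.048,-0.395,0],[0,0,0.168]]]'

```text
time_s: 42.58
tcp_pos: [0.4874, -0.0359, 0.1991]
tcp_rot: [0.001, -0.102, 0.995, -0.0]
force: [0.2, 0.1, -0.1]
finger_gap: 0.0071
grasp_force: 40.6
```

Emit:
move_arm --targets '[[[-0.048,-0.398,0],[0,0,0]],[[-0.048,-0.398,0],[0,0,0]],[[-0.048,-0.398,0],[0,0,0]],[[-0.048,-0.398,0],[0,0,0]],[[-0.048,-0.398,0],[0,0,0]]]'

```text
time_s: 43.0
tcp_pos: [0.4633, -0.2359, 0.1992]
tcp_rot: [0.001, -0.101, 0.995, -0.001]
force: [0.9, -0.7, -0.4]
finger_gap: 0.0077
grasp_force: 40.6
```

Emit:
move_arm --targets '[[[0,0,-0.04],[0,0,0]],[[0,0,-0.08],[0,0,0]],[[0,0,-0.08],[0,0,0]],[[0,0,-0.08],[0,0,0]],[[0,0,-0.08],[0,0,0]]]'

```text
time_s: 43.42
tcp_pos: [0.4644, -0.233, 0.1594]
tcp_rot: [0.0, -0.102, 0.995, -0.0]
force: [-0.2, 0.7, -1.1]
finger_gap: 0.008
grasp_force: 40.6
```

Run:
```python
from h import *
st(); im,h,X,m=rack("wrist"); cv2.imwrite("pics/w9.png",im[:,:,::-1]); st()
```

```text
43.42 [ 0.4644 -0.233   0.1594] [ 0.    -0.102  0.995 -0.   ] 0.008 [-0.2  0.7 -1.1] 40.6
rack wrist (array([ 477.7, -298. ]), array([ 90.5, 186. ]), 11.5) 18359
43.47 [ 0.4647 -0.233   0.1595] [ 0.001 -0.102  0.995 -0.001] 0.0071 [-0.3  0.2 -0.8] 40.6
```

View pics/w9.png

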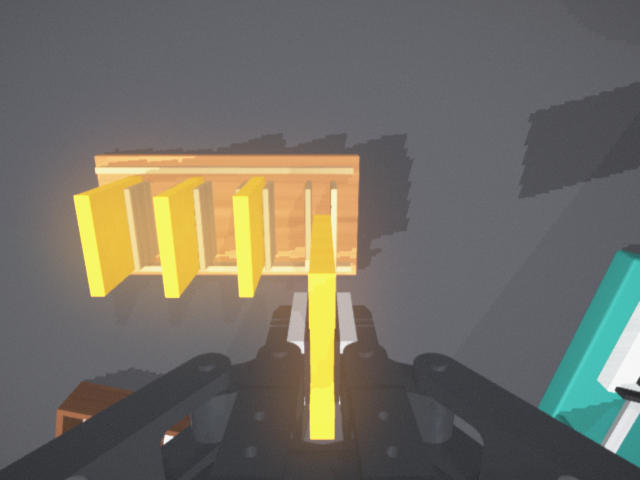

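Emit:
move_arm --targets '[[[0,0,-0.06],[0,0,0]],[[0,0,-0.11],[0,0,0]],[[0,0,-0.14],[0,0,0]],[[0,0,-0.16],[0,0,0]],[[0,0,-0.175],[0,0,0]]]'

```text
time_s: 43.88
tcp_pos: [0.4645, -0.2329, 0.0706]
tcp_rot: [0.0, -0.102, 0.995, -0.0]
force: [0.1, -0.5, -0.7]
finger_gap: 0.0072
grasp_force: 40.7
```

Emit:
move_arm --targets '[[[0,0,-0.015],[0,0,0]],[[0,0,-0.03],[0,0,0]],[[0,0,-0.043],[0,0,0]],[[0,0,-0.043],[0,0,0]],[[0,0,-0.043],[0,0,0]]]'

```text
time_s: 44.3
tcp_pos: [0.4644, -0.2334, 0.0493]
tcp_rot: [0.0, -0.101, 0.995, -0.0]
force: [0.4, 0.0, -0.6]
finger_gap: 0.0074
grasp_force: 42.0
```

Emit:
move_arm --targets '[[[0,0,0],[0,0,0]],[[0,0,0],[0,0,0]],[[0,0,0],[0,0,0]],[[0,0,0],[0,0,0]],[[0,0,0.01],[0,0,0]]]' --hand 0.68

```text
time_s: 44.72
tcp_pos: [0.4635, -0.2329, 0.0535]
tcp_rot: [-0.001, -0.101, 0.995, 0.0]
force: [-0.0, -0.4, -0.6]
finger_gap: 0.0273
grasp_force: 0.0
```

Emit:
move_arm --targets '[[[0,0,0.06],[0,0,0]],[[0,0,0.14],[0,0,0]],[[0,0,0.22],[0,0,0]],[[0,0,0.31],[0,0,0]],[[0,0,0.31],[0,0,0]]]'

```text
time_s: 45.13
tcp_pos: [0.4665, -0.2344, 0.2167]
tcp_rot: [0.004, -0.102, 0.995, -0.003]
force: [1.2, 0.0, -0.2]
finger_gap: 0.0271
grasp_force: 0.0
```

Emit:
move_arm --targets '[[[0.1,0.37,0.02],[0,0,-0.165]],[[0.1,0.37,0.02],[0,0,-0.165]],[[0.1,0.37,0.02],[0,0,-0.165]],[[0.1,0.37,0.02],[0,0,-0.165]],[[0.1,0.37,0.02],[0,0,-0.165]]]' --hand 0.5

```text
time_s: 45.55
tcp_pos: [0.5142, -0.0459, 0.2197]
tcp_rot: [0.0, 0.028, 1.0, 0.0]
force: [1.7, -0.6, 0.2]
finger_gap: 0.0429
grasp_force: 0.0
```

Emit:
move_arm --targets '[[[0.1,0.37,0],[0,0,0]],[[0.1,0.37,0],[0,0,0]],[[0.1,0.37,0],[0,0,0]],[[0.1,0.37,0],[0,0,0]],[[0.1,0.37,0],[0,0,0]]]'

```text
time_s: 45.97
tcp_pos: [0.5645, 0.1406, 0.2192]
tcp_rot: [0.0, 0.027, 1.0, 0.0]
force: [0.0, -1.1, 0.1]
finger_gap: 0.0425
grasp_force: 0.0
```

Emit:
move_arm --targets '[[[0.05,0.242,0],[0,0,0]],[[0.05,0.242,0],[0,0,0]],[[0.05,0.242,0],[0,0,0]],[[0.05,0.242,0],[0,0,0]],[[0.05,0.242,0],[0,0,0]]]'

```text
time_s: 46.38
tcp_pos: [0.5888, 0.26, 0.2184]
tcp_rot: [-0.0, 0.026, 1.0, -0.0]
force: [0.3, -0.0, 0.0]
finger_gap: 0.0424
grasp_force: 0.0
```

Run:
```python
from h import *
st()
for r in handle_fit(): print(r)
st(); rack("top")
```

```text
46.38 [0.5888 0.26   0.2184] [-0.     0.026  1.    -0.   ] 0.0424 [ 0.3 -0.   0. ] 0.0
[0.111, 0.5814, 0.2588, 33.0]
[0.117, 0.5814, 0.2584, 46.0]
[0.123, 0.5815, 0.2587, 53.0]
[0.129, 0.5815, 0.2582, 59.0]
[0.135, 0.5817, 0.2587, 68.0]
[0.141, 0.5815, 0.2583, 70.0]
[0.147, 0.5815, 0.2585, 83.0]
[0.153, 0.5817, 0.2589, 90.0]
[0.159, 0.5872, 0.258, 594.0]
46.43 [0.5886 0.2585 0.2186] [-0.     0.027  1.    -0.   ] 0.0426 [-0.  -0.5 -0.4] 0.0
rack top (array([ 478.1, -296.5]), array([ 90.2, 186. ]), 11.53) 1602
```

Emit:
move_arm --targets '[[[-0.001,-0.001,-0.06],[0,0,0]],[[-0.001,-0.001,-0.12],[0,0,0]],[[-0.001,-0.001,-0.17],[0,0,0]],[[-0.001,-0.001,-0.193],[0,0,0]],[[-0.001,-0.001,-0.193],[0,0,0]]]'

```text
time_s: 46.9
tcp_pos: [0.5868, 0.2549, 0.1199]
tcp_rot: [-0.002, 0.029, 1.0, -0.001]
force: [-0.3, -0.8, -0.3]
finger_gap: 0.0428
grasp_force: 0.0
```

Emit:
move_arm --targets '[[[0,0,0],[0,0,0]],[[0,0,0],[0,0,0]],[[0,0,0],[0,0,0]],[[0,0,0],[0,0,0]],[[0,0,0],[0,0,0]]]' --hand 1 --force 25

```text
time_s: 47.32
tcp_pos: [0.5894, 0.2578, 0.1242]
tcp_rot: [0.001, 0.028, 1.0, 0.001]
force: [-0.5, 3.3, 7.4]
finger_gap: 0.0148
grasp_force: 26.0
```

Emit:
move_arm --targets '[[[-0.016,0.001,-0.001],[0,0,0]],[[-0.033,0.002,-0.006],[0,0,0]],[[-0.05,0.003,-0.015],[0,0,0]],[[-0.064,0.004,-0.026],[0,0,0]],[[-0.076,0.004,-0.04],[0,0,0]]]'

```text
time_s: 47.73
tcp_pos: [0.5517, 0.2602, 0.1051]
tcp_rot: [0.002, 0.028, 1.0, 0.001]
force: [-2.8, 1.8, 12.0]
finger_gap: 0.0153
grasp_force: 27.8
```

Run:
```python
from h import *
st()
im,d,m,l,S=red("wrist"); i=1+np.argmax(S[1:,4]); P=unproj("wrist",d,l==i)
for a in np.percentile(P[:,0],[2,25,50,75,98]): s=P[abs(P[:,0]-a)<.003]; print(np.round([a,s[:,1].mean(),np.percentile(s[:,2],90)],4))
```

```text
47.73 [0.5517 0.2602 0.1051] [0.002 0.028 1.    0.001] 0.0153 [-2.8  1.8 12. ] 27.8
[0.5377 0.2608 0.1384]
[0.5408 0.2608 0.1405]
[0.5434 0.2609 0.1425]
[0.5461 0.2609 0.1435]
[0.5728 0.2592 0.1174]
```

Emit:
move_arm --targets '[[[-0.005,0,-0.008],[0,0,0]],[[-0.009,0.001,-0.016],[0,0,0]],[[-0.012,0.001,-0.025],[0,0,0]],[[-0.014,0.001,-0.034],[0,0,0]],[[-0.015,0.001,-0.043],[0,0,0]]]'

```text
time_s: 48.2
tcp_pos: [0.5421, 0.2606, 0.0824]
tcp_rot: [-0.0, 0.027, 1.0, 0.001]
force: [-8.2, 4.5, 9.6]
finger_gap: 0.0149
grasp_force: 27.3
```

Emit:
move_arm --targets '[[[0,0,-0.005],[0,0,0]],[[0,0,-0.01],[0,0,0]],[[0,0,-0.01],[0,0,0]],[[0,0,-0.01],[0,0,0]],[[0,0,-0.01],[0,0,0]]]'

```text
time_s: 48.62
tcp_pos: [0.5418, 0.2605, 0.0766]
tcp_rot: [-0.001, 0.027, 1.0, 0.001]
force: [-6.8, 4.0, 4.1]
finger_gap: 0.0151
grasp_force: 26.2
```

```bash
cat >> h.py <<'E'
def flat():
    im,d,m,l,S=red("wrist"); i=1+np.argmax(S[1:,4]); P=unproj("wrist",d,l==i)
    for a in np.percentile(P[:,0],[2,25,50,75,98]): s=P[abs(P[:,0]-a)<.003]; print(np.round([a,s[:,1].mean(),np.percentile(s[:,2],90)],4))
E
python3 - <<'E'
from h import *
st(); flat()
E
```

```text
48.62 [0.5418 0.2605 0.0766] [-0.001  0.027  1.     0.001] 0.0151 [-6.8  4.   4.1] 26.2
[0.5218 0.262  0.1147]
[0.5261 0.2623 0.1177]
[0.5389 0.2612 0.1144]
[0.5557 0.2602 0.1084]
[0.5758 0.2596 0.1013]
```

Emit:
move_arm --targets '[[[0,0,0],[0,0,0]],[[0,0,0],[0,0,0]],[[0,0,0],[0,0,0]],[[0,0,0],[0,0,0]],[[0,0,0.04],[0,0,0]]]' --hand 0.5

```text
time_s: 49.08
tcp_pos: [0.5412, 0.2587, 0.093]
tcp_rot: [-0.002, 0.028, 1.0, -0.001]
force: [0.6, -0.7, -0.2]
finger_gap: 0.0431
grasp_force: 0.0
```

Emit:
move_arm --targets '[[[0,0,0.05],[0,0,0]],[[0,0,0.1],[0,0,0]],[[-0.022,0.002,0.1],[0,0,0]],[[-0.022,0.002,0.1],[0,0,0]],[[-0.022,0.002,0.1],[0,0,0]]]'

```text
time_s: 49.5
tcp_pos: [0.5316, 0.2607, 0.1458]
tcp_rot: [-0.0, 0.028, 1.0, -0.0]
force: [0.5, -0.5, 0.6]
finger_gap: 0.0424
grasp_force: 0.0
```

Emit:
move_arm --targets '[[[0,0,0],[0,0,0]],[[0,0,0],[0,0,0]],[[0,0,0],[0,0,0]],[[0,0,0],[0,0,0]],[[0,0,0],[0,0,0]]]' --hand 1

```text
time_s: 49.92
tcp_pos: [0.532, 0.2608, 0.1456]
tcp_rot: [-0.0, 0.028, 1.0, -0.0]
force: [0.3, -0.2, 0.4]
finger_gap: -0.0001
grasp_force: 0.0
```

Run:
```python
from h import *
st(); flat(); st()
```

```text
49.92 [0.532  0.2608 0.1456] [-0.     0.028  1.    -0.   ] -0.0001 [ 0.3 -0.2  0.4] 0.0
[0.5214 0.2619 0.1149]
[0.5237 0.2622 0.1171]
[0.5263 0.2623 0.1178]
[0.5312 0.2618 0.1174]
[0.5365 0.2622 0.1157]
49.97 [0.532  0.2608 0.1457] [-0.     0.028  1.    -0.   ] -0.0001 [ 0.4  0.3 -0.3] 0.0
```

Press down gently onto the handle.

Emit:
move_arm --targets '[[[0,0,-0.03],[0,0,0]],[[0,0,-0.05],[0,0,0]],[[0,0,-0.065],[0,0,0]],[[0,0,-0.078],[0,0,0]],[[0,0,-0.086],[0,0,0]]]'

```text
time_s: 50.38
tcp_pos: [0.5316, 0.2607, 0.1021]
tcp_rot: [-0.0, 0.028, 1.0, -0.0]
force: [-0.8, 0.8, 0.8]
finger_gap: -0.0
grasp_force: 0.5
```

Emit:
move_arm --targets '[[[0,0,-0.005],[0,0,0]],[[0,0,-0.01],[0,0,0]],[[0,0,-0.01],[0,0,0]],[[0,0,-0.01],[0,0,0]]]'

```text
time_s: 50.72
tcp_pos: [0.5322, 0.2609, 0.0981]
tcp_rot: [0.0, 0.028, 1.0, 0.0]
force: [0.6, 0.6, -0.0]
finger_gap: 0.0
grasp_force: 0.0
```

Emit:
move_arm --targets '[[[0,0,-0.003],[0,0,0]],[[0,0,-0.006],[0,0,0]],[[0,0,-0.006],[0,0,0]],[[0,0,-0.006],[0,0,0]]]'

```text
time_s: 51.05
tcp_pos: [0.5322, 0.261, 0.0954]
tcp_rot: [0.0, 0.028, 1.0, 0.0]
force: [-0.4, -0.8, 3.7]
finger_gap: 0.0003
grasp_force: 1.8
```

Emit:
move_arm --targets '[[[0,0,-0.003],[0,0,0]],[[0,0,-0.004],[0,0,0]],[[0,0,-0.004],[0,0,0]],[[0,0,-0.004],[0,0,0]]]'

```text
time_s: 51.38
tcp_pos: [0.5321, 0.2611, 0.0942]
tcp_rot: [0.001, 0.028, 1.0, 0.0]
force: [-2.6, -0.6, 12.1]
finger_gap: -0.0001
grasp_force: 6.0
```

Run:
```python
from h import *
st()
```

```text
51.38 [0.5321 0.2611 0.0942] [0.001 0.028 1.    0.   ] -0.0001 [-2.6 -0.6 12.1] 6.0
```

Emit:
move_arm --targets '[[[0,0,0.04],[0,0,0]],[[0,0,0.1],[0,0,0]],[[0,0,0.18],[0,0,0]],[[-0.04,0,0.26],[0,0,0]],[[-0.08,0,0.32],[0,0,0]]]'

```text
time_s: 51.8
tcp_pos: [0.4924, 0.2607, 0.2547]
tcp_rot: [0.0, 0.028, 1.0, 0.0]
force: [0.1, 1.4, 0.2]
finger_gap: -0.0001
grasp_force: 0.0
```

Emit:
move_arm --targets '[[[-0.08,-0.08,0.08],[0,0,0]],[[-0.12,-0.16,0.12],[0,0,0]],[[-0.12,-0.16,0.12],[0,0,0]],[[-0.12,-0.16,0.12],[0,0,0]],[[-0.12,-0.16,0.12],[0,0,0]]]'

```text
time_s: 52.22
tcp_pos: [0.4319, 0.1801, 0.3145]
tcp_rot: [0.001, 0.029, 1.0, 0.001]
force: [0.6, 0.2, -1.0]
finger_gap: -0.0
grasp_force: 0.0
```

Run:
```python
from h import *
st(); im,d=save("wrist","w10"); flat(); rack("top"); a,_=save("scene","s2")
```

```text
52.22 [0.4319 0.1801 0.3145] [0.001 0.029 1.    0.001] -0.0 [ 0.6  0.2 -1. ] 0.0
[0.5184 0.262  0.0942]
[0.5275 0.262  0.0951]
[0.5433 0.2613 0.0949]
[0.559  0.2606 0.0951]
[0.5736 0.2606 0.0949]
rack top (array([ 478. , -297.1]), array([ 89.9, 186.4]), 11.68) 1572
```

View pics/w10.png

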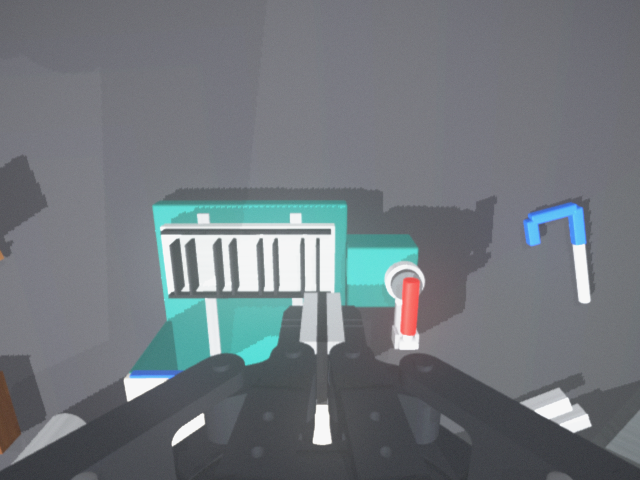

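View pics/s2.png

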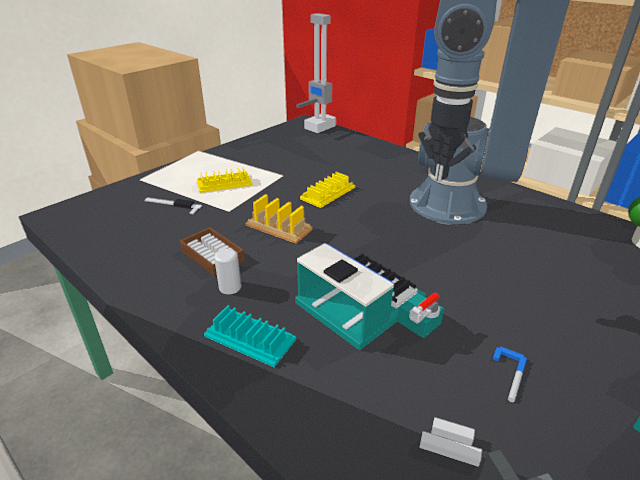

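Run:
```python
from h import *
for _ in range(3): st(); flat()
```

```text
52.42 [0.4322 0.1813 0.312 ] [-0.001  0.028  1.    -0.   ] 0.0001 [0.7 0.1 0.7] 0.0
[0.5185 0.2615 0.0949]
[0.5275 0.2616 0.0957]
[0.5431 0.2615 0.0959]
[0.5595 0.26   0.0956]
[0.5738 0.2595 0.0953]
52.47 [0.4322 0.1813 0.3119] [-0.001  0.028  1.    -0.   ] 0.0 [-0.1  0.1  0.5] 0.0
[0.5186 0.2616 0.0949]
[0.5274 0.2619 0.0958]
[0.5428 0.2612 0.0961]
[0.5595 0.2597 0.0957]
[0.5738 0.2602 0.0957]
52.52 [0.4322 0.1813 0.312 ] [-0.001  0.028  1.    -0.   ] -0.0003 [ 0.4 -0.4 -0.2] 0.0
[0.5186 0.2615 0.0952]
[0.5274 0.2617 0.0961]
[0.5433 0.2616 0.096 ]
[0.5592 0.2599 0.0959]
[0.5742 0.2599 0.0957]
```

```bash
python3 -c "
from station import env
print(env.finish_job())"
```

```text
the job is handed in; nothing more can be done
None
```

I handed the job in: the handle was swung upright, the carriage cranked out to its stop, all four plates stood in their own slots of the wooden rack, and the handle folded back flat. `finish_job` returned no verdict, but my last camera check showed all of this in place and the other items apparently unmoved.

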